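Zero the rolling mill and set a quarter-turn gap

TASK

Set the goldsmith's rolling mill for thin sheet: turn the T-bar on top clockwise until the rolls meet and it will go no further, then back it off a quarter of a turn. Then swing the orange clamp lever clockwise as far as it goes so that the setting is locked, and leave everything else on the bench where it is.

Things in the scene. Friction and masses are not known exactly. Their poses are not given: they have to be found in the camera images.
- mill: blue bench rolling mill fixed on a wooden plinth 200 x 220 x 35 mm; origin on the bench under the screw's axis; x from its front (infeed tray, robot side) to its rear, z up. Crosshead under the T-bar 84 x 160 mm (x, y), top at 253 mm, 261 within 27 mm of the screw. The tray reaches 125 mm forward at 128 mm height. The crank on its -y side, below 175 mm, is not used
- tbar (a joint): turn of the T-bar about the vertical screw, rad, growing anticlockwise from above (opens the rolls, lifts T-bar 2 mm a turn). 0 = rolls meet, a hard stop; a quarter turn open = 1.571. Starts 3.2 to 8.4. Friction holds it where left; clamp loose, 0.16 N m turns it (3.5 N at 45 mm). A fingertip against an arm pushes it round
- tbar_hub (a point): centre of the T-bar: on the screw axis, at the height of the bar's axis (295 mm above the bench with the rolls closed). The hub is 29 mm in diameter, from 18 mm below this point to 10 mm above it; below the bar's arms it is clear down to the crosshead
- tbar_red (a point): centre of the red ball, 21 mm in diameter, on one end of the T-bar, 64 mm from the screw axis; the steel bar is 12 mm in diameter and level
- tbar_black (a point): centre of the black ball, 21 mm in diameter, on the opposite end of the T-bar, 64 mm from the screw axis
- clamp (a joint): turn of the orange clamp lever about its vertical stud, rad: 0 = loose, growing clockwise from above to its stop at 1.26 (clamped): the tip swings from the robot's right to its left. Starts 0 to 0.15. Its tip takes 2.5 N, rising from 0.9 on to 4 N as it clamps; stays where left (may ease back by 0.05). Clamped, the screw is 3 times as stiff to turn or more
- clamp_pivot (a point): on the lever's vertical stud, at the height of the handle's axis (263 mm); it lies 60 mm in front of the screw's axis; the lever's boss is 23 mm in diameter and 20 mm high
- clamp_tip (a point): in the lever's handle, 70 mm from the stud, 13 mm short of its outer end; the handle is a level round bar, 15 mm in diameter here, 12 mm nearer the stud; it points forward from the mill, beyond the sweep of the T-bar, clear above the infeed tray
- strip: silver strip 80 x 18 x 3 mm lying loose on the infeed tray, origin at the centre of its underside; to be left alone
- oiler: small yellow oil bottle with a spout, 42 mm in diameter, 105 mm high, standing left of the mill; origin at the centre of its base; to be left alone
- brush_cup: clear cup with brushes, 72 mm in diameter, 185 mm high over all, origin at the centre of its base; to be left alone
- bench_block: steel bench block 75 x 75 x 20 mm, origin at the centre of its underside; to be left alone
- hammer: goldsmith's hammer 240 mm long lying on the bench, origin at the centre of its underside; to be left alone
- flux: amber bottle with a black cap, 42 mm in diameter, 75 mm high, origin at the centre of its base; to be left alone
- caliper: caliper 200 mm long lying flat on the bench, origin on the beam's underside at mid-length; to be left alone

How it is judged:
By the outcome, as a careful person would: the job done as asked, in the order asked, and still so for the second after the job is handed in, with the robot touching nothing.
It also fails if it takes over 72 s, if anything falls off the work surface, if the arm or the gripper's body presses on something with over 40 N, if the wrist force passes 120 N, or if a joint passes its speed limit or range.

ROBOT

A 6-joint arm with a two-finger parallel gripper is mounted at the origin on the work surface. World frame = base frame: x ahead of the robot, y to its left, z up, the work surface at z = 0. Lengths are in mm, angles in degrees, forces in N, time in s.
With the tool pointing down it reaches from about 350 to 850 mm from the base axis. Payload 8.1 kg.
Tool frame: the origin (TCP) lies midway between the tips of the shut fingers; the grasp point (between the pads) lies 19 mm behind it; z points along the fingers, y is the direction in which the jaws open and shut (so a half turn about z gives the same grasp; the last joint's range is limited). The gripper opens to 85 mm and grips with 20 to 120 N. Pads are 22 mm wide; open, the fingers measure 114 mm over their backs; the gripper's body (76 mm by 85 mm) begins 54 mm behind the grasp point. The pads swing forward as they close: fully open they stand 13 mm farther back than shut.
Start: joints at [60.768, 7.471, 85.268, -0, 87.261, -4.893], TCP at [247.263, 546.687, 207.292] pointing down, gripper open.
Joint ranges: [-169.43, 169.43], [-51.17, 129.36], [1.28, 143.12], [-76.62, 256.62], [0, 156.53], [-152.29, 152.29]. Speed limits (degrees/s): [136.94, 136.94, 159.86, 180, 180, 180].

INTERFACE

Orientations are given as [roll, pitch, yaw] about the fixed x, y, z axes, in that order (R = Rz(yaw) Ry(pitch) Rx(roll)).
In Python, from bench import r gives the robot as it stands.
- The arm moves only by the tool carry_out, never from a script. Its argument "increments" is a list of rows, each a list of 3 entries, a list of its own where there are three numbers: the shift along the tool's x, y, z in m, then the turn, a rotation vector about the tool's x, y, z in rad, then the closure, from 0 (fully open) to 1 (shut). A call has 1 to 12 rows; each row shifts and turns the pose as measured when the row begins, along the tool's axes as they then stand; what a row does not reach is not made up. A row lasts 1/10 s, in which the tool goes at most 50 mm and 8.59 degrees, less where a joint would pass 70% of its speed; a pose out of reach is approached as far as the arm can. A call with a gripper value outside its range is refused whole. The fingers move at their own pace and stop on an object; "newtons" is the grip in N (left out, the last holds). Time passes only in rows, so rows that do not move let the fingers close. It gives the time, the measured TCP pose, the force and the opening at its end, in the units of the state.
- r.sense(): the state, without advancing time (a new reading comes with each control period).
- r.snapshot(name): name is "side" or "top" or "wrist"; returns a dict with "image" (420x560x3 uint8, blue, green, red), "vertical_fov" (degrees; the focal length in pixels is half the picture's height over the tangent of half this angle, whatever the lens; pixels are square), "cx", "cy" (the principal point, pixels), "rvec" (rotation vector, rad) and "tvec" (3), from world to camera coordinates, as OpenCV has them. Camera axes: x right, y down, z forward; pixel columns grow to the right and rows downward; lengths in mm; the calibration is good to about 2 mm. A picture is of the moment at which its call begins. There is no depth.
- r.hand_in(): hands the job in, once; it reports no verdict.
The state is a dict: "time": time; "joint_pos": joint angles; "qd": joint speeds; "joint_efforts": joint torques, N m; "tool_pos": TCP position; "tcp_rot": TCP orientation; "ft_force": force on the tool from outside, world axes, zero at the start; "wrist_torque": the same for the moment, N m; "finger_gap": finger opening in mm.
Only numpy, scipy, OpenCV 4.12 (cv2) and the standard library are available. Lean on these libraries where they do the work, as an engineer would, in place of code of your own. Each camera call takes 0.05 s, during which the arm holds its last target.

## Working session

There is one attempt and no reset: what is moved stays moved. The work goes in short steps, Python scripts to look and compute and a tool call to move; the robot and the scene stay as the last step left them, time stands still between calls to the robot, and variables do not carry over. Pictures are saved under pics/ and viewed, and the job is handed in when it is done.

Besides the shell and the picture viewer there is one more tool, called after "Request:" as name(argument=value, ...), one argument or row to a line, values as JSON. carry_out: Moves the arm, as the interface text tells. Its arguments: {"type":"object","properties":{"increments":{"type":"array"},"newtons":{"type":"number"}},"required":["increments"]}

```bash
ls; mkdir -p pics; cat > h.py <<'E'
import numpy as np, cv2
from bench import r
def snap(n,f):
    s=r.snapshot(n); cv2.imwrite('pics/'+f,s['image']); np.savez('pics/'+f+'.npz',**s); return s
def load(f): return dict(np.load('pics/'+f+'.npz'))
def cam(s):
    R,_=cv2.Rodrigues(np.array(s['rvec'],float)); t=np.array(s['tvec'],float).ravel()
    f=210/np.tan(np.radians(float(s['vertical_fov']))/2); return R,t,f,float(s['cx']),float(s['cy'])
def ray(s,u,v):
    R,t,f,cx,cy=cam(s); d=R.T@np.array([(u-cx)/f,(v-cy)/f,1]); return -R.T@t,d/np.linalg.norm(d)
def onz(s,u,v,z):
    c,d=ray(s,u,v); return c+d*(z-c[2])/d[2]
def tri(*a):
    A=np.zeros((3,3));b=np.zeros(3);L=[]
    for s,u,v in a:
        c,d=ray(s,u,v);P=np.eye(3)-np.outer(d,d);A+=P;b+=P@c;L.append((c,P))
    p=np.linalg.solve(A,b); return p,[round(float(np.linalg.norm(P@(p-c))),1) for c,P in L]
def proj(s,p):
    R,t,f,cx,cy=cam(s); q=R@np.array(p,float)+t; return q[0]/q[2]*f+cx,q[1]/q[2]*f+cy
E
python3 - <<'E'
from h import *
print(r.sense())
for n in ['side','top','wrist']:
    s=snap(n,n+'0.png'); print(n,s['vertical_fov'],s['cx'],s['cy'],ray(s,280,210))
E
```

```text
pics
{'time': 0.0, 'joint_pos': array([ 6.07684190e+01,  7.51490066e+00,  8.53296582e+01, -4.58931896e-04,
        8.72599871e+01, -4.89077070e+00]), 'qd': array([-0.16393649,  0.01757643,  0.01173693,  0.04090568,  0.09991961,
       -0.04687147]), 'joint_efforts': array([ 1.51939485e-04, -5.69410086e+01, -5.00547802e+01, -1.43525563e-04,
        1.50642759e-02, -1.50297575e-05]), 'tool_pos': array([246.9717265 , 546.1709391 , 206.24298547]), 'tcp_rot': array([-1.79895796e+02, -8.45651481e-03,  1.55659204e+02]), 'ft_force': array([-0.02988545,  0.54230536, -0.13629426]), 'wrist_torque': array([0.02916154, 0.00377531, 0.03199621]), 'finger_gap': 85.2938217659119}
side 55.0983215755256 282.6637567797657 210.1536012473173 (array([ 326.73222704,  822.50624629, 1085.76243624]), array([ 0.16587604, -0.66780217, -0.7256207 ]))
top 52.8488954105386 275.33177101440555 213.1986731043338 (array([ 425.77325356,   -5.78198671, 1430.04490901]), array([ 0.09871535, -0.02712524, -0.99474595]))
wrist 71.41629020069104 279.54219007170616 204.14141197658216 (array([179.86076071, 576.72104637, 371.96725649]), array([ 0.27809196, -0.12536605, -0.95233829]))
```

View pics/side0.png

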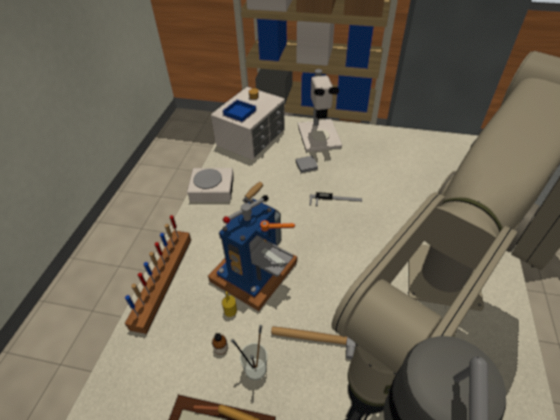

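View pics/top0.png

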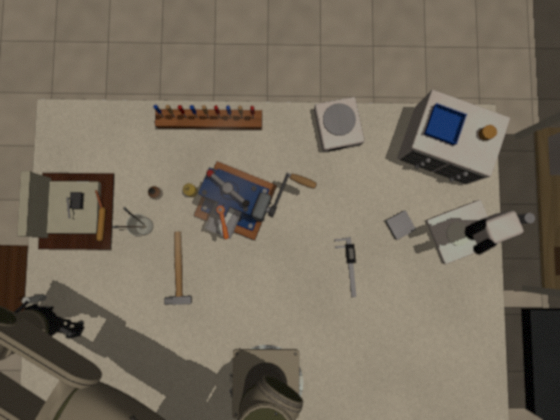

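The side view shows the mill around (255,245) with the orange lever at (278,226). The top view shows the T-bar hub near (229,188) and the lever at (222,220). I'll enlarge both.

```bash
python3 - <<'E'
from h import *
a=load('side0.png')['image'][170:310,200:310]; b=load('top0.png')['image'][150:250,180:290]
cv2.imwrite('pics/a.png',cv2.resize(a,None,fx=5,fy=5,interpolation=2)[:600]); cv2.imwrite('pics/b.png',cv2.resize(b,None,fx=6,fy=6,interpolation=2))
E
```

```text
(no output)
```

View pics/a.png

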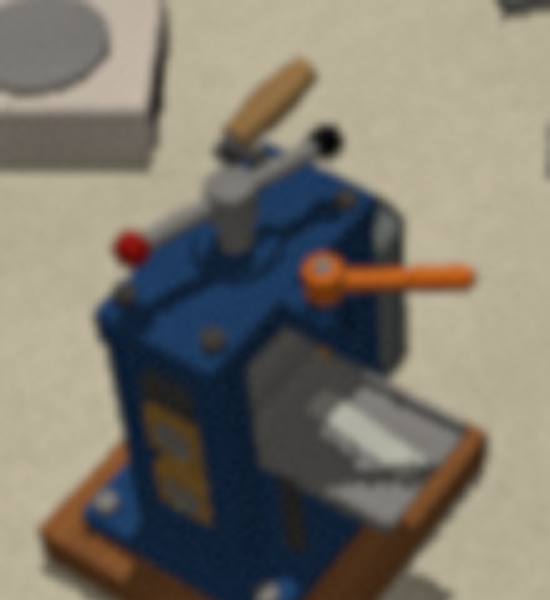

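View pics/b.png

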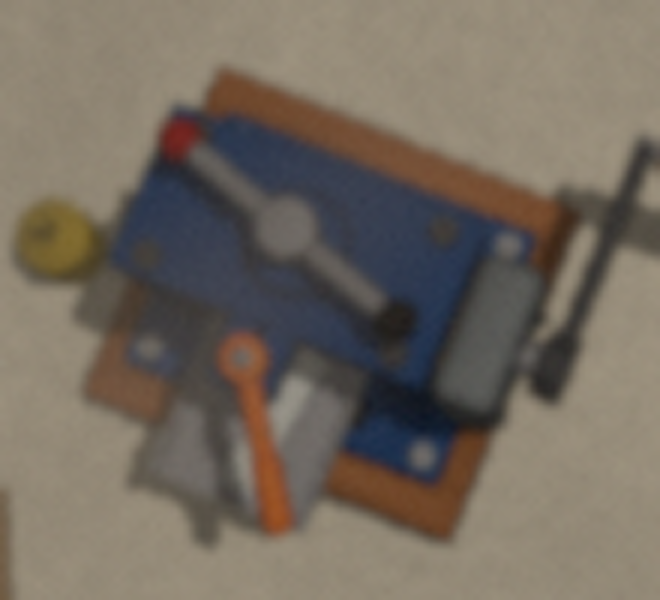

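```bash
python3 - <<'E'
from h import *
S=load('side0.png');T=load('top0.png')
pts=dict(red=((132,248),(181,139)),black=((326,139),(394,321)),hubtop=((233,180),(286,226)),pivtop=((321,265),(243,355)),end=((472,278),(276,530)))
P={}
for k,((a,b),(c,d)) in pts.items():
    p,e=tri((S,200+(a+.5)/5-.5,170+(b+.5)/5-.5),(T,180+(c+.5)/6-.5,150+(d+.5)/6-.5)); P[k]=p; print(k,p.round(1),e)
h=(P['red']+P['black'])/2; print('hub',h); d=P['red']-P['black'];print(np.linalg.norm(d),np.degrees(np.arctan2(d[1],d[0])))
f=h-P['pivtop'];print('mill x',np.degrees(np.arctan2(f[1],f[0])),np.hypot(*f[:2]))
e=P['end']-P['pivtop'];print('lever',np.degrees(np.arctan2(e[1],e[0])),np.linalg.norm(e))
# edge of crosshead in top view rear plinth edge
q=[onz(T,180+x/6-.5,150+y/6-.5,35) for x,y in((222,68),(568,205))];print(q)
E
```

```text
red [640.  154.9 294.4] [1.4, 1.4]
black [557.6  57.4 296.9] [1.4, 1.4]
hubtop [598.1 105.6 304.9] [0.5, 0.5]
pivtop [544.3 127.7 271.8] [1.4, 1.4]
end [464.3 112.2 261.6] [1.1, 1.1]
hub [598.81417566 106.15416066 295.60709177]
127.6788147728332 49.83743404741825
mill x -21.552345291656472 58.630679897663036
lever -169.01293554115733 82.09793406683215
[array([727.81996627, 169.5387554 ,  35.        ]), array([652.34857157, -23.89305084,  35.        ])]
```

Request:
carry_out(
  increments=[
    [[0, 0, -0.05], [0, 0, 0], 0.18],
    [[0, 0, -0.05], [0, 0, 0], 0.18],
    [[0, 0, -0.05], [0, 0, 0], 0.18],
    [[0, 0, -0.04], [0, 0, -0.14], 0.18],
    [[0, 0, 0], [0, 0, -0.14], 0.18],
    [[0, 0, 0], [0, 0, -0.14], 0.18],
    [[0, 0, 0], [0, 0, 0], 0.18],
  ],
)

```text
time: 0.85
tool_pos: [246.0, 544.5, 398.9]
tcp_rot: [-179.5, -0.3, -179.5]
ft_force: [-0.5, 0.2, -1.2]
finger_gap: 70.4
```

Request:
carry_out(
  increments=[
    [[-0.029, -0.037, 0], [0, 0, 0], 0.18],
    [[-0.029, -0.037, 0], [0, 0, 0], 0.18],
    [[-0.029, -0.037, 0], [0, 0, 0], 0.18],
    [[-0.029, -0.037, 0], [0, 0, 0], 0.18],
    [[-0.029, -0.037, 0], [0, 0, 0], 0.18],
    [[-0.029, -0.037, 0], [0, 0, 0], 0.18],
    [[-0.029, -0.037, 0], [0, 0, 0], 0.18],
    [[-0.029, -0.037, 0], [0, 0, 0], 0.18],
    [[-0.029, -0.037, 0], [0, 0, 0], 0.18],
    [[-0.029, -0.037, 0], [0, 0, 0], 0.18],
    [[-0.029, -0.037, 0], [0, 0, 0], 0.18],
    [[-0.02, -0.02, 0], [0, 0, 0], 0.18],
  ],
)

```text
time: 2.05
tool_pos: [585.4, 98.3, 388.9]
tcp_rot: [-179.0, -1.1, 177.7]
ft_force: [0.1, 0.2, -0.6]
finger_gap: 70.4
```

```bash
python3 - <<'E'
from h import *
s=r.sense();print(s['tool_pos'],s['tcp_rot'],s['joint_pos'])
for n in ['wrist']:
    S=snap(n,n+'1.png')
    for p in [(598.6,106,305),(640,155,295)]: print(proj(S,p))
E
```

```text
[585.43399013  98.30926386 388.89585375] [-178.96725945   -1.12242031  177.7468223 ] [  5.1623927    8.02524731  65.90702298  -0.92097397 107.31193578
 -82.85906169]
(np.float64(289.88818509255236), np.float64(218.81730579185762))
(np.float64(341.5091785855741), np.float64(254.52221104705666))
```

View pics/wrist1.png

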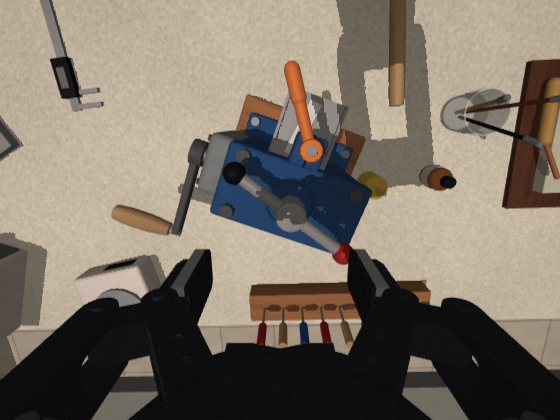

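Wrist view: hub at (291,213), red ball at (343,254), black ball at (234,173), lever boss at (311,151) and lever end at (291,66). I'll triangulate these against the first views.

```bash
python3 - <<'E'
from h import *
S=load('side0.png');T=load('top0.png');W=load('wrist1.png')
pts=dict(red=((132,248),(181,139),(343,254)),black=((326,139),(394,321),(234,173)),hubtop=((233,180),(286,226),(291,213)),pivtop=((321,265),(243,355),(311,151)),end=((472,278),(276,530),(291.5,63)))
P={}
for k,((a,b),(c,d),(u,v)) in pts.items():
    p,e=tri((S,200+(a+.5)/5-.5,170+(b+.5)/5-.5),(T,180+(c+.5)/6-.5,150+(d+.5)/6-.5),(W,u,v)); P[k]=p
    print(k,p.round(1),e, onz(W,u,v,p[2]).round(1))
h=(P['red']+P['black'])/2;print(h)
E
```

```text
red [639.6 155.6 295.1] [1.4, 1.6, 0.8] [639.4 156.4 295.1]
black [557.3  57.3 296.8] [1.8, 1.0, 0.8] [556.5  57.3 296.8]
hubtop [596.6 106.2 304.6] [2.0, 1.4, 3.3] [593.3 107.2 304.6]
pivtop [543.4 128.1 272.3] [2.2, 0.9, 1.6] [541.8 128.4 272.3]
end [463.6 112.3 262.5] [1.8, 0.6, 1.3] [462.2 112.2 262.5]
[598.44998102 106.47533195 295.96634125]
```

```bash
cat >> h.py <<'E'
from scipy.spatial.transform import Rotation as Ro
def inc(p,yaw,show=True):
    s=r.sense(); A=Ro.from_euler('xyz',s['tcp_rot'],degrees=True); B=Ro.from_euler('xyz',[180,0,yaw],degrees=True)
    d=A.inv().apply(np.array(p)-s['tool_pos'])/1000; w=(A.inv()*B).as_rotvec()
    if show: print('shift',d.round(4),'rot',w.round(3))
    return d,w
E
python3 - <<'E'
from h import *
inc((598.4,106.4,389),180)
E
```

```text
shift [-0.0108  0.0112 -0.0018] rot [-0.019 -0.021 -0.042]
```

Request:
carry_out(
  increments=[
    [[-0.011, 0.011, 0], [-0.019, -0.021, -0.042], 0.18],
    [[0, 0, 0], [0, 0, 0], 0.18],
    [[0, 0, 0], [0, 0, 0], 0.18],
  ],
)

```text
time: 2.4
tool_pos: [599.0, 103.3, 383.6]
tcp_rot: [-179.9, -0.3, 179.1]
ft_force: [-0.2, 1.1, 0.4]
finger_gap: 70.0
```

```bash
python3 - <<'E'
from h import *
inc((598.4,106.4,272),180)
E
```

```text
shift [-0.      0.0032  0.1116] rot [-0.001 -0.006 -0.016]
```

Request:
carry_out(
  increments=[
    [[0, 0.003, 0.03], [0, -0.006, -0.016], 0.18],
    [[0, 0, 0.03], [0, 0, 0], 0.18],
    [[0, 0, 0.03], [0, 0, 0], 0.18],
    [[0, 0, 0.005], [0, 0, 0], 0.18],
  ],
)

```text
time: 2.8
tool_pos: [597.1, 107.8, 287.6]
tcp_rot: [-179.9, 0.1, 179.6]
ft_force: [1.1, -0.3, -0.1]
finger_gap: 70.0
```

```bash
python3 - <<'E'
from h import *
inc((598.4,106.4,272),180);print(r.sense()['wrist_torque'])
E
```

```text
shift [-0.0013 -0.0013  0.0156] rot [-0.002  0.002 -0.006]
[-0.00083614 -0.016083   -0.00535918]
```

Request:
carry_out(
  increments=[
    [[-0.001, -0.001, 0.013], [0, 0, 0], 0.18],
    [[0, 0, -0.001], [0, 0, 0], 0.18],
  ],
)

```text
time: 3.0
tool_pos: [597.2, 107.3, 275.2]
tcp_rot: [-179.8, 0.0, 179.6]
ft_force: [-0.8, 0.3, -0.8]
finger_gap: 69.8
```

```bash
python3 - <<'E'
from h import *
inc((598.4,106.4,272),180);print(r.sense()['wrist_torque'])
E
```

```text
shift [-0.0013 -0.0009  0.0032] rot [-0.003  0.001 -0.007]
[-0.01084545 -0.02798853 -0.02658086]
```

Request:
carry_out(
  increments=[
    [[-0.001, -0.001, 0.001], [0, 0, 0.12], 0.18],
    [[0, 0, -0.001], [0, 0, 0.12], 0.18],
    [[0, 0, -0.001], [0, 0, 0.12], 0.18],
    [[0, 0, -0.001], [0, 0, 0.12], 0.18],
  ],
)

```text
time: 3.4
tool_pos: [600.2, 106.8, 284.3]
tcp_rot: [179.9, 0.5, 151.1]
ft_force: [0.3, -0.5, -0.4]
finger_gap: 70.0
```

```bash
python3 - <<'E'
from h import *
y=r.sense()['tcp_rot'][2]
inc((598.4,106.4,273),y);print(r.sense()['wrist_torque'],r.sense()['tcp_rot'])
E
```

```text
shift [ 0.0015 -0.0012  0.0113] rot [0.002 0.008 0.   ]
[-0.03603169 -0.03334371 -0.04551912] [179.89172774   0.47361489 151.08766292]
```

```bash
python3 - <<'E'
from h import *
snap('wrist','wrist2.png');s=snap('side','side2.png')
cv2.imwrite('pics/a2.png',cv2.resize(s['image'][170:290,200:310],None,fx=5,fy=5,interpolation=2))
E
```

```text
(no output)
```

View pics/wrist2.png

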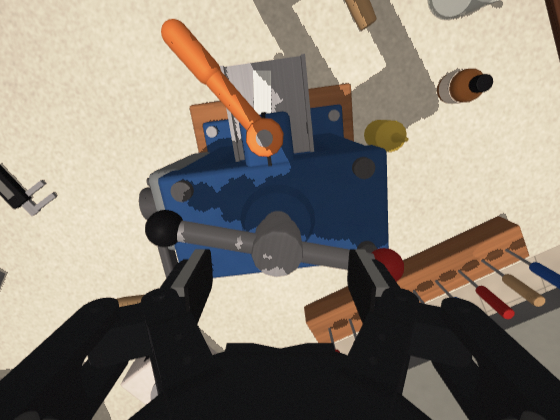

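View pics/a2.png

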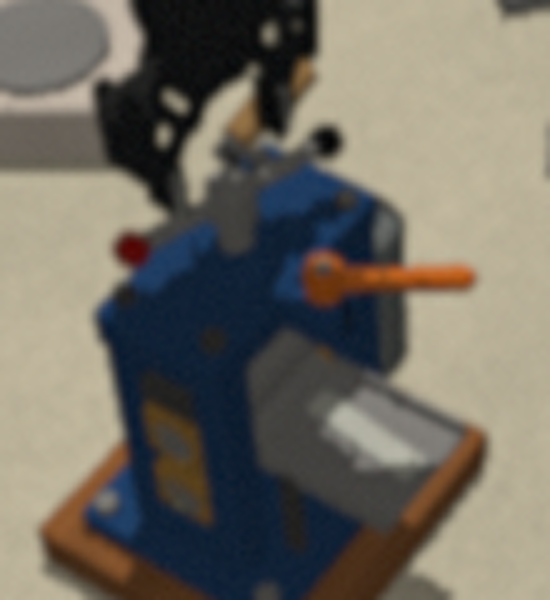

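The wrist view shows the pads at about (205,270) and (360,265), right beside or over the bar, and the bar hasn't moved. TCP has risen to 284, so I'll rotate back, lower and come in again.

Request:
carry_out(
  increments=[
    [[0, 0, 0], [0, 0, -0.14], 0.18],
    [[0, 0, 0], [0, 0, -0.14], 0.18],
    [[0, 0, 0], [0, 0, -0.1], 0.18],
    [[0, 0, 0.006], [0, 0, 0], 0.18],
    [[0, 0, 0], [0, 0, 0], 0.18],
  ],
)

```text
time: 4.0
tool_pos: [602.4, 107.0, 283.8]
tcp_rot: [-180.0, 0.9, 174.6]
ft_force: [-1.0, 0.3, 0.2]
finger_gap: 70.2
```

```bash
python3 - <<'E'
from h import *
y=r.sense()['tcp_rot'][2]
inc((598.4,106.4,270),y);print(r.sense()['wrist_torque'],r.sense()['tcp_rot'])
E
```

```text
shift [ 0.0041 -0.001   0.0137] rot [-0.     0.016 -0.   ]
[ 0.05737197 -0.03271685 -0.00082335] [-179.9807821     0.92620237  174.64839231]
```

Request:
carry_out(
  increments=[
    [[0.004, -0.001, 0.014], [0, 0.016, 0], 0.18],
    [[0, 0, 0], [0, 0, 0], 0.18],
  ],
)

```text
time: 4.2
tool_pos: [598.2, 106.4, 268.8]
tcp_rot: [-180.0, -0.0, 174.5]
ft_force: [-0.3, 0.1, -0.5]
finger_gap: 70.4
```

```bash
python3 - <<'E'
from h import *
y=r.sense()['tcp_rot'][2]
inc((598.4,106.4,270),y);print(r.sense()['wrist_torque'],r.sense()['tcp_rot'])
E
```

```text
shift [-0.0002  0.     -0.0012] rot [-0.    -0.001  0.   ]
[-0.0196138   0.02985958  0.01192046] [-1.79981765e+02 -4.76786540e-02  1.74525029e+02]
```

Request:
carry_out(
  increments=[
    [[0, 0, 0], [0, 0, 0.13], 0.18],
    [[0, 0, 0], [0, 0, 0.13], 0.18],
    [[0, 0, 0], [0, 0, 0.13], 0.18],
    [[0, 0, 0], [0, 0, 0.13], 0.18],
  ],
)

```text
time: 4.6
tool_pos: [597.9, 106.1, 267.4]
tcp_rot: [-179.9, -0.1, 143.6]
ft_force: [-0.4, 0.3, 2.6]
finger_gap: 70.1
```

```bash
python3 - <<'E'
from h import *
y=r.sense()['tcp_rot'][2]
inc((598.4,106.4,270),y);print(r.sense()['wrist_torque'],r.sense()['tcp_rot'])
E
```

```text
shift [-0.0002  0.0005 -0.0026] rot [-0.002 -0.002  0.   ]
[0.02910879 0.00795845 0.18970276] [-1.79887887e+02 -1.14858659e-01  1.43598340e+02]
```

Wrist torque is 0.19 N m, so the bar is turning. I'll keep going.

Request:
carry_out(
  increments=[
    [[0, 0, -0.002], [0, 0, 0.14], 0.18],
    [[0, 0, 0], [0, 0, 0.14], 0.18],
    [[0, 0, 0], [0, 0, 0.14], 0.18],
    [[0, 0, 0], [0, 0, 0.14], 0.18],
    [[0, 0, 0], [0, 0, 0.14], 0.18],
  ],
)

```text
time: 5.1
tool_pos: [597.8, 106.7, 270.5]
tcp_rot: [-179.9, -0.1, 101.6]
ft_force: [-0.5, -0.1, 5.2]
finger_gap: 70.0
```

```bash
cat > st.py <<'E'
from h import *
import sys
s=r.sense();y=s['tcp_rot'][2]
inc((598.4,106.4,270),y);print('T',s['wrist_torque'].round(3),'F',s['ft_force'].round(1),s['tool_pos'].round(1),'yaw',y.round(1),'q6',s['joint_pos'][5].round(1))
E
python3 st.py; python3 - <<'E'
from h import *
snap('wrist','wrist3.png')
E
```

```text
shift [-0.0004  0.0005  0.0005] rot [-0.002 -0.001  0.   ]
T [0.115 0.17  0.088] F [-0.5 -0.1  5.2] [597.8 106.7 270.5] yaw 101.6 q6 -6.4
```

View pics/wrist3.png

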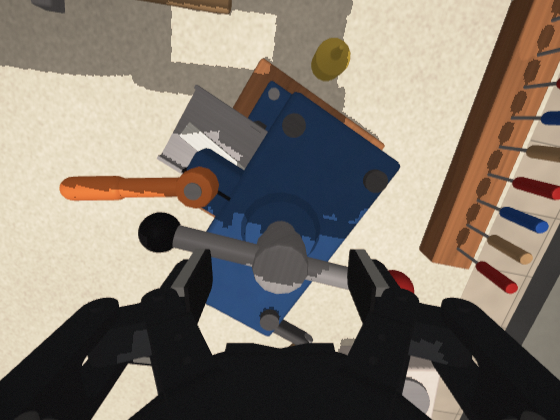

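```bash
python3 - <<'E'
from h import *
W=load('wrist3.png')
b=onz(W,159,232,296);h=onz(W,280,253,304); e=onz(W,330,270,296);print(b,h,e); d=h-b;print(np.degrees(np.arctan2(d[1],d[0])),np.hypot(*d[:2]))
E
```

```text
[532.88117368 110.11178407 296.        ] [595.62912661 114.96406092 304.        ] [624.69124829 106.77250467 296.        ]
4.421862168644148 62.93528570859075
```

Request:
carry_out(
  increments=[
    [[0, 0, 0.0], [0, 0, 0.14], 0.18],
    [[0, 0, 0], [0, 0, 0.14], 0.18],
    [[0, 0, 0], [0, 0, 0.14], 0.18],
    [[0, 0, 0], [0, 0, 0.14], 0.18],
    [[0, 0, 0], [0, 0, 0.14], 0.18],
    [[0, 0, 0], [0, 0, 0.14], 0.18],
  ],
)

```text
time: 5.75
tool_pos: [597.9, 107.3, 270.5]
tcp_rot: [-179.8, 0.0, 52.4]
ft_force: [-0.7, -0.3, -0.2]
finger_gap: 70.0
```

```bash
python3 st.py
```

```text
shift [-0.0004  0.001   0.0005] rot [-0.003  0.    -0.   ]
T [-0.017 -0.018 -0.005] F [-0.7 -0.3 -0.2] [597.9 107.3 270.5] yaw 52.4 q6 42.8
```

```bash
python3 - <<'E'
from h import *
snap('wrist','wrist4.png')
E
```

```text
(no output)
```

View pics/wrist4.png

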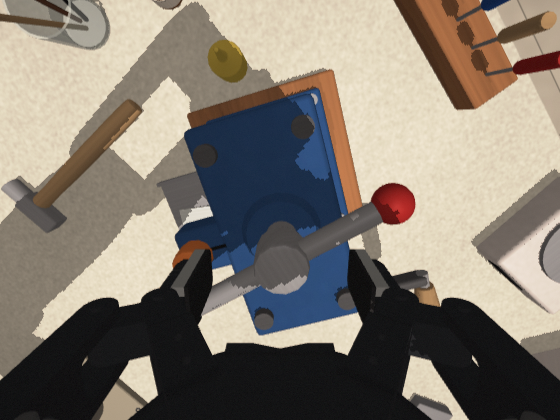

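```bash
python3 - <<'E'
from h import *
W=load('wrist4.png');print(proj(W,(597.9,107.3,270.5)))
R=onz(W,393,204,296);h=onz(W,280,245,306);print(R,h); d=R-np.array([598.4,106.4,296]);print(np.degrees(np.arctan2(d[1],d[0])),np.hypot(*d[:2]))
# expected finger tips at r=35..49, z 278 in picture
a=np.radians(52.4+90)
for z in (262,270,278,290,300,310):
  print(z,[np.round(proj(W,(597.9+s*q*np.cos(a),107.3+s*q*np.sin(a),z))) for s in(1,-1) for q in (35,49)])
T=snap('top','top4.png');S=snap('side','side4.png')
cv2.imwrite('pics/a4.png',cv2.resize(S['image'][170:290,200:310],None,fx=5,fy=5,interpolation=2))
E
```

```text
(np.float64(280.96318975276165), np.float64(240.21204280761458))
[661.08802111  97.69011319 296.        ] [605.44573483 117.96443619 306.        ]
-7.91004751493872 63.2902055505715
262 [array([227., 235.]), array([205., 235.]), array([335., 235.]), array([357., 235.])]
270 [array([224., 240.]), array([202., 240.]), array([338., 240.]), array([361., 240.])]
278 [array([222., 245.]), array([198., 245.]), array([340., 245.]), array([364., 246.])]
290 [array([217., 254.]), array([192., 254.]), array([345., 255.]), array([370., 255.])]
300 [array([213., 263.]), array([186., 263.]), array([349., 263.]), array([376., 264.])]
310 [array([209., 273.]), array([180., 273.]), array([353., 273.]), array([382., 273.])]
```

View pics/a4.png

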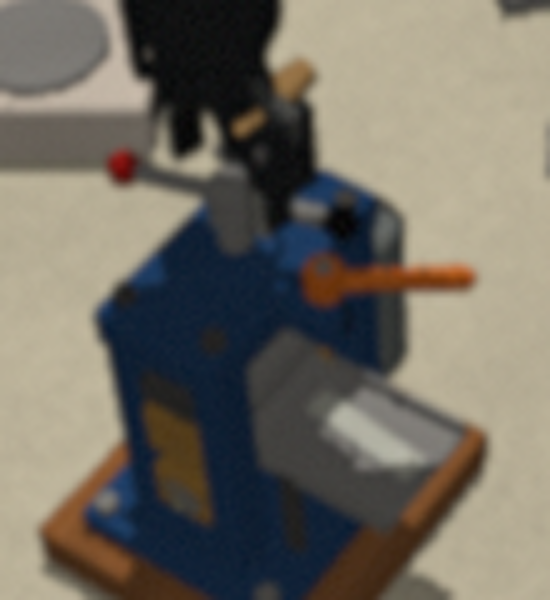

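```bash
python3 - <<'E'
from h import *
W=load('wrist4.png');print(proj(W,(598.4,106.4,306)),ray(W,280,210),r.sense()['finger_gap'])
cv2.imwrite('pics/c4.png',cv2.resize(W['image'][180:350,130:430],None,fx=2.6,fy=2.6,interpolation=2))
E
```

```text
(np.float64(282.9243208443365), np.float64(269.79320714805243)) (array([642.00077615, 165.07292531, 436.18162595]), array([-0.18787783, -0.24108677, -0.95214447])) 69.99901461036326
```

View pics/c4.png

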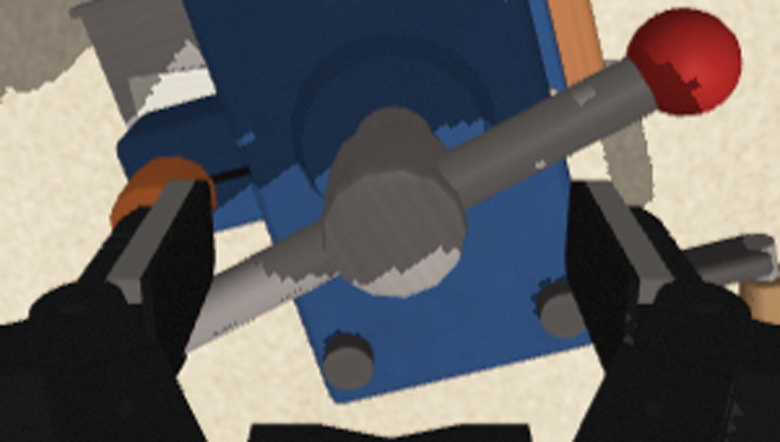

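```bash
python3 - <<'E'
from h import *
W=load('wrist4.png')
A=Ro.from_euler('xyz',[-179.8,0,52.4],degrees=True);p0=np.array([597.9,107.3,270.5])
for z in (0,8,15,20,25,30,40,50,60):
  print(z,[np.round(proj(W,p0+A.apply([x,35,-z]))) for x in(-11,0,11)],[np.round(proj(W,p0+A.apply([x,-35,-z]))) for x in(-11,11)])
E
```

```text
0 [array([337., 256.]), array([338., 240.]), array([339., 223.])] [array([225., 256.]), array([223., 223.])]
8 [array([339., 263.]), array([341., 246.]), array([342., 228.])] [array([223., 263.]), array([220., 228.])]
15 [array([342., 268.]), array([343., 251.]), array([344., 233.])] [array([220., 268.]), array([218., 233.])]
20 [array([344., 273.]), array([345., 255.]), array([346., 236.])] [array([219., 273.]), array([216., 236.])]
25 [array([346., 278.]), array([347., 259.]), array([348., 240.])] [array([217., 277.]), array([214., 240.])]
30 [array([348., 283.]), array([349., 264.]), array([351., 244.])] [array([215., 282.]), array([212., 244.])]
40 [array([352., 294.]), array([354., 274.]), array([355., 253.])] [array([210., 293.]), array([207., 253.])]
50 [array([357., 306.]), array([359., 285.]), array([361., 263.])] [array([206., 306.]), array([202., 263.])]
60 [array([363., 321.]), array([365., 298.]), array([368., 275.])] [array([200., 320.]), array([196., 275.])]
```

```bash
python3 - <<'E'
from h import *
S=load('side4.png');W=load('wrist4.png')
A=Ro.from_euler('xyz',[-179.8,0,52.4],degrees=True);p0=np.array([597.9,107.3,270.5])
for sg in(-1,1):
 for z in (0,8,15,20,30,40):
  print(sg,z,[np.round((np.array(proj(S,p0+A.apply([x,sg*y,-z])))-[200,170])*5) for x in(-11,11) for y in (35,49)])
E
```

```text
-1 0 [array([291., 249.]), array([307., 263.]), array([259., 269.]), array([275., 284.])]
-1 8 [array([290., 239.]), array([306., 254.]), array([258., 259.]), array([274., 274.])]
-1 15 [array([289., 230.]), array([305., 245.]), array([257., 250.]), array([273., 265.])]
-1 20 [array([289., 224.]), array([305., 239.]), array([256., 244.]), array([272., 259.])]
-1 30 [array([287., 211.]), array([304., 226.]), array([255., 231.]), array([271., 246.])]
-1 40 [array([286., 199.]), array([302., 213.]), array([253., 219.]), array([269., 233.])]
1 0 [array([215., 180.]), array([201., 167.]), array([184., 199.]), array([169., 185.])]
1 8 [array([214., 170.]), array([199., 157.]), array([182., 189.]), array([168., 175.])]
1 15 [array([213., 161.]), array([198., 148.]), array([181., 180.]), array([166., 167.])]
1 20 [array([212., 155.]), array([197., 142.]), array([180., 174.]), array([165., 160.])]
1 30 [array([210., 142.]), array([195., 129.]), array([178., 161.]), array([163., 148.])]
1 40 [array([209., 129.]), array([194., 116.]), array([176., 148.]), array([161., 135.])]
```

Both views put the fingertips about 30 mm behind the reported TCP at this opening. They rode over the bar: red is now at −8°, the fingers at −38°. I'll lift, swing back to the anticlockwise side and go about 18 mm lower.

Request:
carry_out(
  increments=[
    [[0, 0, -0.025], [0, 0, 0], 0.18],
    [[0, 0, 0], [0, 0, -0.14], 0.18],
    [[0, 0, 0], [0, 0, -0.14], 0.18],
    [[0, 0, 0], [0, 0, -0.14], 0.18],
    [[0, 0, 0], [0, 0, -0.14], 0.18],
    [[0, 0, 0], [0, 0, -0.14], 0.18],
    [[0, 0, 0], [0, 0, -0.14], 0.18],
    [[0, 0, 0], [0, 0, -0.14], 0.18],
    [[0, 0, 0], [0, 0, -0.14], 0.18],
    [[0, 0, 0], [0, 0, -0.05], 0.18],
  ],
)

```text
time: 6.9
tool_pos: [597.1, 106.8, 293.9]
tcp_rot: [-179.7, -0.3, 125.5]
ft_force: [0.3, -0.3, -0.6]
finger_gap: 70.0
```

```bash
python3 st.py
```

```text
shift [-0.0012  0.001   0.0239] rot [-0.005 -0.005  0.   ]
T [-0.035  0.008 -0.039] F [ 0.3 -0.3 -0.6] [597.1 106.8 293.9] yaw 125.5 q6 -30.3
```

Request:
carry_out(
  increments=[
    [[-0.001, 0.001, 0.02], [-0.005, -0.005, 0], 0.18],
    [[0, 0, 0.02], [0, 0, 0], 0.18],
    [[0, 0, 0], [0, 0, 0], 0.18],
  ],
)

```text
time: 7.2
tool_pos: [598.7, 106.4, 253.3]
tcp_rot: [179.9, 0.1, 126.7]
ft_force: [0.1, 0.1, -0.5]
finger_gap: 70.2
```

```bash
python3 st.py; python3 - <<'E'
from h import *
snap('wrist','wrist5.png');S=snap('side','side5.png')
cv2.imwrite('pics/a5.png',cv2.resize(S['image'][170:290,200:310],None,fx=5,fy=5,interpolation=2))
E
```

```text
shift [ 0.0001 -0.0003 -0.0167] rot [0.001 0.001 0.   ]
T [0.021 0.048 0.036] F [ 0.1  0.1 -0.5] [598.7 106.4 253.3] yaw 126.7 q6 -31.4
```

View pics/wrist5.png

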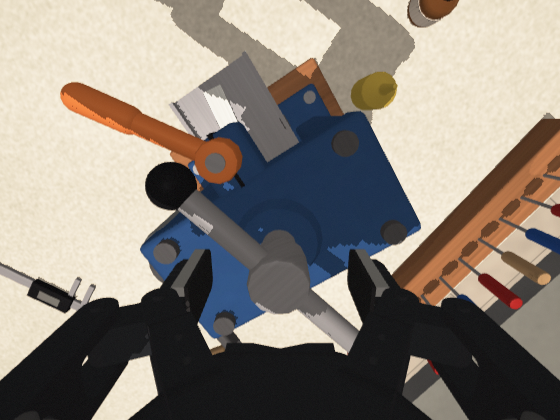

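View pics/a5.png

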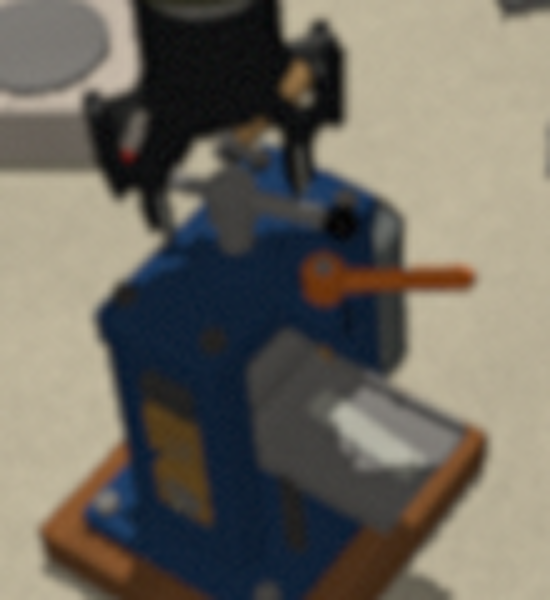

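Wrist view: fingers are clear on the anticlockwise side of the bar, with black at (171,186) and hub at (277,285). Now I'll turn clockwise.

Request:
carry_out(
  increments=[
    [[0, 0, 0], [0, 0, 0.13], 0.18],
    [[0, 0, 0], [0, 0, 0.13], 0.18],
    [[0, 0, 0], [0, 0, 0.13], 0.18],
    [[0, 0, 0], [0, 0, 0.13], 0.18],
    [[0, 0, 0], [0, 0, 0.13], 0.18],
    [[0, 0, 0], [0, 0, 0.13], 0.18],
  ],
)

```text
time: 7.9
tool_pos: [601.5, 104.5, 265.0]
tcp_rot: [179.3, 0.0, 81.0]
ft_force: [-2.3, -3.6, 1.1]
finger_gap: 69.9
```

```bash
python3 st.py; python3 - <<'E'
from h import *
snap('wrist','wrist6.png')
E
```

```text
shift [ 0.0014 -0.0033 -0.0051] rot [0.012 0.001 0.   ]
T [-0.431  0.408  0.199] F [-2.3 -3.6  1.1] [601.5 104.5 265. ] yaw 81.0 q6 14.2
```

View pics/wrist6.png

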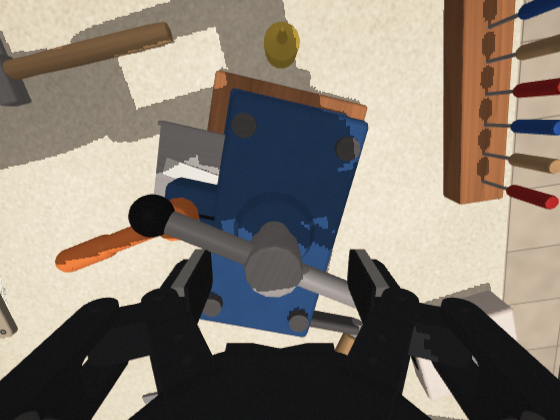

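Request:
carry_out(
  increments=[
    [[0.001, -0.003, 0.012], [0.012, 0, 0], 0.18],
    [[0, 0, 0], [0, 0, 0], 0.18],
    [[0, 0, 0], [0, 0, 0], 0.18],
  ],
)

```text
time: 8.25
tool_pos: [600.4, 105.4, 257.7]
tcp_rot: [179.7, 0.0, 81.1]
ft_force: [0.1, -1.3, 0.7]
finger_gap: 70.2
```

```bash
python3 st.py
```

```text
shift [ 0.0007 -0.002  -0.0123] rot [0.005 0.    0.   ]
T [-0.125  0.175  0.075] F [ 0.1 -1.3  0.7] [600.4 105.4 257.7] yaw 81.1 q6 14.1
```

Request:
carry_out(
  increments=[
    [[0.001, -0.002, 0.005], [0.005, 0, 0.1], 0.18],
    [[0, 0, 0], [0, 0, 0.1], 0.18],
    [[0, 0, 0], [0, 0, 0.1], 0.18],
  ],
)

```text
time: 8.55
tool_pos: [598.7, 105.9, 255.2]
tcp_rot: [179.9, 0.0, 63.9]
ft_force: [-2.4, -1.2, -0.5]
finger_gap: 69.8
```

```bash
python3 st.py
```

```text
shift [ 0.0003 -0.0004 -0.0148] rot [0.002 0.    0.   ]
T [-0.235  0.278  0.159] F [-2.4 -1.2 -0.5] [598.7 105.9 255.2] yaw 63.9 q6 31.3
```

Good. I'll carry on, pulling z down a little each call.

Request:
carry_out(
  increments=[
    [[0, 0, 0.002], [0, 0, 0.13], 0.18],
    [[0, 0, 0], [0, 0, 0.13], 0.18],
    [[0, 0, 0], [0, 0, 0.13], 0.18],
    [[0, 0, 0], [0, 0, 0.13], 0.18],
  ],
)

```text
time: 8.95
tool_pos: [598.3, 106.4, 255.7]
tcp_rot: [179.9, -0.1, 33.6]
ft_force: [-1.4, -0.3, -0.7]
finger_gap: 70.3
```

```bash
python3 st.py
```

```text
shift [ 0.0001  0.0001 -0.0143] rot [ 0.001 -0.001 -0.   ]
T [-0.016  0.288  0.219] F [-1.4 -0.3 -0.7] [598.3 106.4 255.7] yaw 33.6 q6 61.6
```

Request:
carry_out(
  increments=[
    [[0, 0, 0.002], [0, 0, 0.13], 0.18],
    [[0, 0, 0], [0, 0, 0.13], 0.18],
    [[0, 0, 0], [0, 0, 0.13], 0.18],
    [[0, 0, 0], [0, 0, 0.13], 0.18],
  ],
)

```text
time: 9.35
tool_pos: [598.8, 107.4, 255.9]
tcp_rot: [-180.0, -0.2, 3.3]
ft_force: [0.1, -1.5, -3.4]
finger_gap: 70.1
```

```bash
python3 st.py
```

```text
shift [-0.0004  0.001  -0.0141] rot [-0.001 -0.004  0.   ]
T [-0.133 -0.018  0.173] F [ 0.1 -1.5 -3.4] [598.8 107.4 255.9] yaw 3.3 q6 92.0
```

Request:
carry_out(
  increments=[
    [[0, 0, 0.002], [0, 0, 0.1], 0.18],
    [[0, 0, 0], [0, 0, 0.1], 0.18],
    [[0, 0, 0], [0, 0, 0.1], 0.18],
    [[0, 0, 0], [0, 0, 0.1], 0.18],
  ],
)

```text
time: 9.75
tool_pos: [599.9, 107.8, 256.0]
tcp_rot: [-179.8, -0.4, -20.0]
ft_force: [0.6, -2.2, -3.7]
finger_gap: 69.9
```

```bash
python3 st.py
```

```text
shift [-0.0008  0.0018 -0.0141] rot [-0.003 -0.006  0.   ]
T [-0.236 -0.176  0.186] F [ 0.6 -2.2 -3.7] [599.9 107.8 256. ] yaw -20.0 q6 115.4
```

Request:
carry_out(
  increments=[
    [[-0.001, 0.002, 0.002], [-0.003, -0.006, 0.1], 0.18],
    [[0, 0, 0], [0, 0, 0.1], 0.18],
    [[0, 0, 0], [0, 0, 0.1], 0.18],
    [[0, 0, 0], [0, 0, 0.08], 0.18],
    [[0, 0, 0], [0, 0, 0.05], 0.18],
  ],
)

```text
time: 10.25
tool_pos: [599.5, 106.7, 255.6]
tcp_rot: [-179.8, -0.1, -44.9]
ft_force: [-1.2, -1.2, -3.0]
finger_gap: 70.2
```

```bash
python3 st.py; python3 - <<'E'
from h import *
snap('wrist','wrist7.png')
E
```

```text
shift [-0.0005  0.001  -0.0144] rot [-0.003 -0.001  0.   ]
T [-0.169  0.15   0.154] F [-1.2 -1.2 -3. ] [599.5 106.7 255.6] yaw -44.9 q6 140.2
```

View pics/wrist7.png

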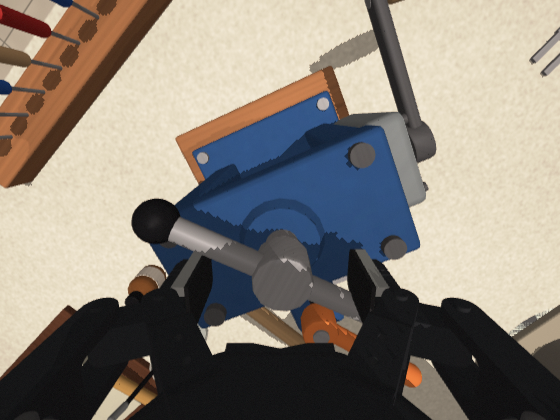

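Request:
carry_out(
  increments=[
    [[0, 0, 0], [0, 0, -0.08], 0.18],
    [[0, 0, -0.02], [0, 0, 0], 0.18],
    [[0, 0, -0.02], [0, 0, 0], 0.18],
    [[0, 0, 0], [0, 0, -0.15], 0.18],
    [[0, 0, 0], [0, 0, -0.15], 0.18],
    [[0, 0, 0], [0, 0, -0.15], 0.18],
    [[0, 0, 0], [0, 0, -0.15], 0.18],
    [[0, 0, 0], [0, 0, -0.15], 0.18],
    [[0, 0, 0], [0, 0, -0.15], 0.18],
    [[0, 0, 0], [0, 0, -0.15], 0.18],
    [[0, 0, 0], [0, 0, -0.15], 0.18],
  ],
)

```text
time: 11.4
tool_pos: [604.1, 109.9, 306.3]
tcp_rot: [179.8, -1.1, 29.4]
ft_force: [-0.4, 0.0, 0.0]
finger_gap: 70.0
```

```bash
python3 st.py
```

```text
shift [-0.0074  0.0001  0.0362] rot [ 0.004 -0.02  -0.   ]
T [ 0.024 -0.022  0.06 ] F [-0.4  0.   0. ] [604.1 109.9 306.3] yaw 29.4 q6 66.0
```

Request:
carry_out(
  increments=[
    [[-0.007, 0, 0.01], [0.004, -0.02, -0.14], 0.18],
    [[0, 0, 0], [0, 0, -0.15], 0.18],
    [[0, 0, 0], [0, 0, -0.15], 0.18],
    [[0, 0, 0], [0, 0, -0.15], 0.18],
    [[0, 0, 0], [0, 0, -0.15], 0.18],
    [[0, 0, 0], [0, 0, -0.15], 0.18],
    [[0, 0, 0], [0, 0, -0.15], 0.18],
    [[0, 0, 0], [0, 0, -0.15], 0.18],
    [[0, 0, 0], [0, 0, -0.15], 0.18],
    [[0, 0, 0], [0, 0, -0.15], 0.18],
    [[0, 0, 0], [0, 0, -0.15], 0.18],
    [[0, 0, 0], [0, 0, -0.15], 0.18],
  ],
)

```text
time: 12.6
tool_pos: [603.5, 110.0, 306.7]
tcp_rot: [179.1, 0.5, 132.4]
ft_force: [-0.3, -0.5, -0.1]
finger_gap: 69.8
```

```bash
python3 st.py;python3 - <<'E'
from h import *
snap('wrist','wrist8.png')
E
```

```text
shift [ 0.0011 -0.0068  0.0365] rot [0.016 0.009 0.   ]
T [-0.009  0.026  0.036] F [-0.3 -0.5 -0.1] [603.5 110.  306.7] yaw 132.4 q6 -36.9
```

View pics/wrist8.png

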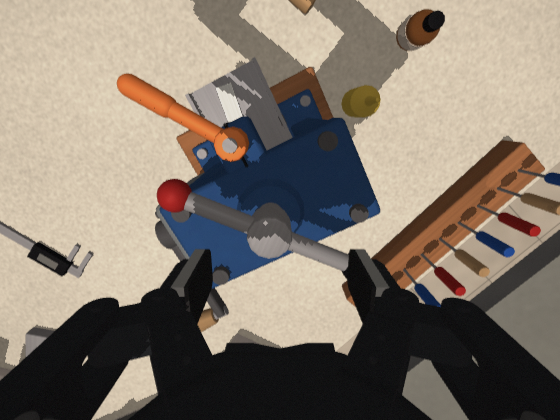

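Request:
carry_out(
  increments=[
    [[0.001, -0.007, 0], [0.016, 0.009, -0.14], 0.18],
    [[0, 0, 0.01], [0, 0, -0.14], 0.18],
    [[0, 0, 0.02], [0, 0, 0], 0.18],
    [[0, 0, 0.01], [0, 0, 0], 0.18],
    [[0, 0, 0], [0, 0, 0], 0.18],
  ],
)

```text
time: 13.15
tool_pos: [599.9, 107.0, 269.7]
tcp_rot: [179.7, 0.4, 149.0]
ft_force: [-0.1, 0.4, -0.6]
finger_gap: 69.9
```

```bash
sed -i 's/106.4,270/106.4,254/' st.py; python3 st.py;python3 - <<'E'
from h import *
W=load('wrist8.png')
R=onz(W,175,196,296); d=R-np.array([598.4,106.4,296]);print(np.degrees(np.arctan2(d[1],d[0])),np.hypot(*d[:2]))
E
```

```text
shift [ 0.0011 -0.0014  0.0157] rot [0.005 0.007 0.   ]
T [-0.037  0.007  0.039] F [-0.1  0.4 -0.6] [599.9 107.  269.7] yaw 149.0 q6 -53.7
-161.31077179820133 64.31830707652541
```

Request:
carry_out(
  increments=[
    [[0.001, -0.001, 0.014], [0.005, 0.007, 0], 0.18],
    [[0, 0, 0.002], [0, 0, 0], 0.18],
  ],
)

```text
time: 13.35
tool_pos: [599.1, 106.8, 254.1]
tcp_rot: [179.9, 0.1, 149.0]
ft_force: [0.0, 0.7, -0.2]
finger_gap: 69.9
```

```bash
 python3 st.py
```

```text
shift [ 0.0004 -0.0007  0.0001] rot [0.001 0.001 0.   ]
T [ 0.001  0.025 -0.069] F [ 0.   0.7 -0.2] [599.1 106.8 254.1] yaw 149.0 q6 -53.7
```

Request:
carry_out(
  increments=[
    [[0, 0, 0.001], [0, 0, 0.09], 0.18],
    [[0, 0, 0], [0, 0, 0.09], 0.18],
    [[0, 0, 0], [0, 0, 0.09], 0.18],
    [[0, 0, 0], [0, 0, 0.09], 0.18],
  ],
)

```text
time: 13.75
tool_pos: [599.5, 106.5, 253.2]
tcp_rot: [179.9, 0.1, 127.6]
ft_force: [0.8, -0.8, -2.3]
finger_gap: 69.7
```

```bash
 python3 st.py
```

```text
shift [ 0.0006 -0.0009 -0.0008] rot [0.002 0.001 0.   ]
T [-0.058  0.09   0.123] F [ 0.8 -0.8 -2.3] [599.5 106.5 253.2] yaw 127.6 q6 -32.3
```

Request:
carry_out(
  increments=[
    [[0, 0, 0], [0, 0, 0.09], 0.18],
    [[0, 0, 0], [0, 0, 0.09], 0.18],
    [[0, 0, 0], [0, 0, 0.09], 0.18],
    [[0, 0, 0], [0, 0, 0.09], 0.18],
  ],
)

```text
time: 14.15
tool_pos: [599.4, 106.0, 253.1]
tcp_rot: [180.0, 0.1, 106.0]
ft_force: [0.0, -0.3, -0.4]
finger_gap: 70.2
```

```bash
 python3 st.py
```

```text
shift [ 0.0007 -0.0008 -0.0009] rot [0.001 0.001 0.   ]
T [-0.148 -0.013  0.196] F [ 0.  -0.3 -0.4] [599.4 106.  253.1] yaw 106.0 q6 -10.8
```

Request:
carry_out(
  increments=[
    [[0, 0, 0], [0, 0, 0.09], 0.18],
    [[0, 0, 0], [0, 0, 0.09], 0.18],
    [[0, 0, 0], [0, 0, 0.09], 0.18],
    [[0, 0, 0], [0, 0, 0.09], 0.18],
  ],
)

```text
time: 14.55
tool_pos: [599.1, 105.6, 253.1]
tcp_rot: [-180.0, 0.1, 84.4]
ft_force: [-0.1, -0.9, -1.7]
finger_gap: 69.8
```

```bash
 python3 st.py
```

```text
shift [ 0.0008 -0.0008 -0.0009] rot [-0.     0.002 -0.   ]
T [-0.071  0.152  0.188] F [-0.1 -0.9 -1.7] [599.1 105.6 253.1] yaw 84.4 q6 10.8
```

Request:
carry_out(
  increments=[
    [[0, 0, 0], [0, 0, 0.09], 0.18],
    [[0, 0, 0], [0, 0, 0.09], 0.18],
    [[0, 0, 0], [0, 0, 0.09], 0.18],
    [[0, 0, 0], [0, 0, 0.09], 0.18],
  ],
)

```text
time: 14.95
tool_pos: [598.8, 105.3, 253.1]
tcp_rot: [-180.0, 0.2, 62.9]
ft_force: [-1.4, 0.0, -0.7]
finger_gap: 70.5
```

```bash
 python3 st.py
```

```text
shift [ 0.0008 -0.0008 -0.0009] rot [-0.001  0.003 -0.   ]
T [0.01  0.153 0.191] F [-1.4  0.  -0.7] [598.8 105.3 253.1] yaw 62.9 q6 32.3
```

Request:
carry_out(
  increments=[
    [[0.001, -0.001, 0], [0, 0.003, 0.09], 0.18],
    [[0, 0, 0], [0, 0, 0.09], 0.18],
    [[0, 0, 0], [0, 0, 0.09], 0.18],
    [[0, 0, 0], [0, 0, 0.09], 0.18],
  ],
)

```text
time: 15.35
tool_pos: [598.0, 106.5, 253.4]
tcp_rot: [-179.9, 0.1, 41.3]
ft_force: [-0.7, 1.0, -1.4]
finger_gap: 70.1
```

```bash
 python3 st.py
```

```text
shift [ 0.0002  0.0003 -0.0006] rot [-0.001  0.001 -0.   ]
T [-0.013  0.067  0.146] F [-0.7  1.  -1.4] [598.  106.5 253.4] yaw 41.3 q6 54.0
```

Request:
carry_out(
  increments=[
    [[0, 0, 0], [0, 0, 0.09], 0.18],
    [[0, 0, 0], [0, 0, 0.09], 0.18],
    [[0, 0, 0], [0, 0, 0.09], 0.18],
    [[0, 0, 0], [0, 0, 0.09], 0.18],
  ],
)

```text
time: 15.75
tool_pos: [598.1, 106.5, 253.4]
tcp_rot: [-180.0, 0.1, 19.8]
ft_force: [0.1, -0.3, -1.3]
finger_gap: 69.9
```

```bash
 python3 st.py
```

```text
shift [ 0.0002  0.0002 -0.0006] rot [-0.001  0.002 -0.   ]
T [-0.03   0.041  0.221] F [ 0.1 -0.3 -1.3] [598.1 106.5 253.4] yaw 19.8 q6 75.5
```

Request:
carry_out(
  increments=[
    [[0, 0, 0], [0, 0, 0.09], 0.18],
    [[0, 0, 0], [0, 0, 0.09], 0.18],
    [[0, 0, 0], [0, 0, 0.09], 0.18],
    [[0, 0, 0], [0, 0, 0.09], 0.18],
  ],
)

```text
time: 16.15
tool_pos: [598.2, 106.5, 253.3]
tcp_rot: [180.0, 0.2, -1.8]
ft_force: [0.3, -0.6, -1.5]
finger_gap: 70.2
```

```bash
 python3 st.py
```

```text
shift [ 0.0002  0.0001 -0.0007] rot [0.    0.003 0.   ]
T [ 0.026 -0.099  0.198] F [ 0.3 -0.6 -1.5] [598.2 106.5 253.3] yaw -1.8 q6 97.1
```

Request:
carry_out(
  increments=[
    [[0, 0, 0], [0, 0, 0.09], 0.18],
    [[0, 0, 0], [0, 0, 0.09], 0.18],
    [[0, 0, 0], [0, 0, 0.09], 0.18],
    [[0, 0, 0], [0, 0, 0.09], 0.18],
  ],
)

```text
time: 16.55
tool_pos: [598.3, 106.4, 253.2]
tcp_rot: [179.9, 0.2, -23.4]
ft_force: [0.2, -0.5, -1.8]
finger_gap: 70.0
```

```bash
 python3 st.py
```

```text
shift [ 0.0001 -0.     -0.0008] rot [0.002 0.003 0.   ]
T [ 0.011 -0.057  0.146] F [ 0.2 -0.5 -1.8] [598.3 106.4 253.2] yaw -23.4 q6 118.6
```

Request:
carry_out(
  increments=[
    [[0, 0, 0], [0, 0, 0.09], 0.18],
    [[0, 0, 0], [0, 0, 0.09], 0.18],
    [[0, 0, 0], [0, 0, 0.09], 0.18],
    [[0, 0, 0], [0, 0, 0.09], 0.18],
  ],
)

```text
time: 16.95
tool_pos: [598.3, 106.3, 253.0]
tcp_rot: [179.8, 0.1, -44.9]
ft_force: [-1.2, -0.6, -1.5]
finger_gap: 69.7
```

```bash
 python3 st.py; python3 - <<'E'
from h import *
snap('wrist','wrist9.png')
E
```

```text
shift [ 0.     -0.0002 -0.001 ] rot [0.004 0.003 0.   ]
T [-0.05  -0.035  0.207] F [-1.2 -0.6 -1.5] [598.3 106.3 253. ] yaw -44.9 q6 140.2
```

View pics/wrist9.png

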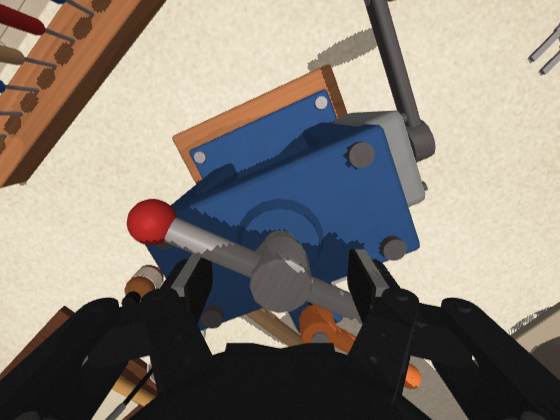

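Wrist view: red is at (151,222), and the stop hasn't been reached after about 391°. I'll regrip for a third stroke.

Request:
carry_out(
  increments=[
    [[0, 0, 0], [0, 0, -0.08], 0.18],
    [[0, 0, -0.02], [0, 0, 0], 0.18],
    [[0, 0, -0.02], [0, 0, 0], 0.18],
    [[0, 0, 0], [0, 0, -0.15], 0.18],
    [[0, 0, 0], [0, 0, -0.15], 0.18],
    [[0, 0, 0], [0, 0, -0.15], 0.18],
    [[0, 0, 0], [0, 0, -0.15], 0.18],
    [[0, 0, 0], [0, 0, -0.15], 0.18],
    [[0, 0, 0], [0, 0, -0.15], 0.18],
    [[0, 0, 0], [0, 0, -0.15], 0.18],
    [[0, 0, 0], [0, 0, -0.15], 0.18],
  ],
)

```text
time: 18.1
tool_pos: [600.3, 106.7, 298.5]
tcp_rot: [180.0, -0.0, 28.8]
ft_force: [0.2, 1.2, 0.2]
finger_gap: 70.4
```

```bash
python3 st.py
```

```text
shift [-0.0018 -0.0007  0.0445] rot [ 0.    -0.001 -0.   ]
T [-0.008  0.015  0.019] F [0.2 1.2 0.2] [600.3 106.7 298.5] yaw 28.8 q6 66.4
```

Request:
carry_out(
  increments=[
    [[-0.002, 0, 0], [0, 0, -0.15], 0.18],
    [[0, 0, 0], [0, 0, -0.15], 0.18],
    [[0, 0, 0], [0, 0, -0.15], 0.18],
    [[0, 0, 0], [0, 0, -0.15], 0.18],
    [[0, 0, 0], [0, 0, -0.15], 0.18],
    [[0, 0, 0], [0, 0, -0.15], 0.18],
    [[0, 0, 0], [0, 0, -0.15], 0.18],
    [[0, 0, 0], [0, 0, -0.15], 0.18],
    [[0, 0, 0], [0, 0, -0.15], 0.18],
    [[0, 0, 0], [0, 0, -0.15], 0.18],
    [[0, 0, 0], [0, 0, -0.15], 0.18],
    [[0, 0, 0], [0, 0, -0.15], 0.18],
  ],
)

```text
time: 19.3
tool_pos: [600.7, 106.1, 303.4]
tcp_rot: [179.6, 0.2, 132.0]
ft_force: [0.4, -0.2, 0.5]
finger_gap: 70.2
```

Request:
carry_out(
  increments=[
    [[0, 0, 0], [0, 0, -0.15], 0.18],
    [[0, 0, 0], [0, 0, -0.14], 0.18],
    [[0, 0, 0], [0, 0, 0], 0.18],
  ],
)

```text
time: 19.6
tool_pos: [601.2, 106.2, 304.6]
tcp_rot: [179.7, 0.4, 149.3]
ft_force: [0.4, -0.7, -0.1]
finger_gap: 70.1
```

```bash
python3 st.py;python3 - <<'E'
from h import *
snap('wrist','wrist10.png')
E
```

```text
shift [ 0.0029 -0.0016  0.0505] rot [0.006 0.007 0.   ]
T [-0.019  0.065 -0.005] F [ 0.4 -0.7 -0.1] [601.2 106.2 304.6] yaw 149.3 q6 -54.1
```

View pics/wrist10.png

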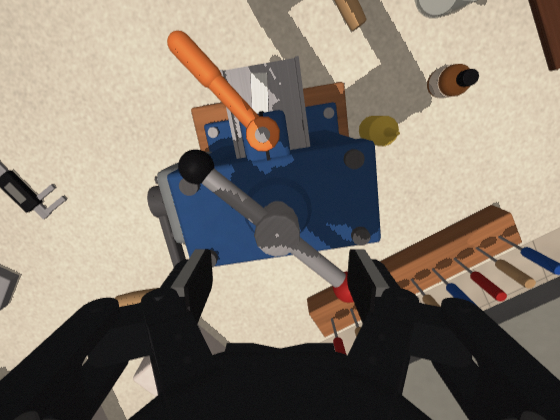

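Bar and fingers look as planned, with black at (196,166). I'll lower.

Request:
carry_out(
  increments=[
    [[0.003, -0.002, 0.02], [0.006, 0.007, 0], 0.18],
    [[0, 0, 0.02], [0, 0, 0], 0.18],
    [[0, 0, 0.004], [0, 0, 0], 0.18],
    [[0, 0, 0.002], [0, 0, 0], 0.18],
  ],
)

```text
time: 20.05
tool_pos: [598.9, 106.3, 259.8]
tcp_rot: [179.9, 0.2, 148.2]
ft_force: [0.3, 0.7, 0.3]
finger_gap: 70.4
```

```bash
python3 st.py
```

```text
shift [ 0.0005 -0.0002  0.0058] rot [0.002 0.003 0.   ]
T [-0.025  0.008 -0.001] F [0.3 0.7 0.3] [598.9 106.3 259.8] yaw 148.2 q6 -53.0
```

Request:
carry_out(
  increments=[
    [[0, 0, 0.007], [0, 0, 0.05], 0.18],
    [[0, 0, 0], [0, 0, 0.09], 0.18],
    [[0, 0, 0], [0, 0, 0.09], 0.18],
    [[0, 0, 0], [0, 0, 0.09], 0.18],
  ],
)

```text
time: 20.45
tool_pos: [599.6, 106.5, 255.4]
tcp_rot: [179.7, 0.2, 128.9]
ft_force: [-0.6, -0.2, -4.0]
finger_gap: 69.7
```

```bash
python3 st.py
```

```text
shift [ 0.0007 -0.001   0.0014] rot [0.005 0.003 0.   ]
T [-0.069  0.182  0.158] F [-0.6 -0.2 -4. ] [599.6 106.5 255.4] yaw 128.9 q6 -33.7
```

Now slower, watching for the stop.

Request:
carry_out(
  increments=[
    [[0, -0.001, 0.001], [0.005, 0, 0.07], 0.18],
    [[0, 0, 0], [0, 0, 0.07], 0.18],
    [[0, 0, 0], [0, 0, 0.07], 0.18],
    [[0, 0, 0], [0, 0, 0.07], 0.18],
  ],
)

```text
time: 20.85
tool_pos: [599.0, 106.1, 257.1]
tcp_rot: [179.9, 0.2, 111.8]
ft_force: [-1.1, -1.3, -2.0]
finger_gap: 69.8
```

```bash
python3 st.py
```

```text
shift [ 0.0005 -0.0004  0.0031] rot [0.002 0.003 0.   ]
T [-0.126  0.156  0.149] F [-1.1 -1.3 -2. ] [599.  106.1 257.1] yaw 111.8 q6 -16.5
```

Request:
carry_out(
  increments=[
    [[0, 0, 0.003], [0, 0, 0.07], 0.18],
    [[0, 0, 0], [0, 0, 0.07], 0.18],
    [[0, 0, 0], [0, 0, 0.07], 0.18],
    [[0, 0, 0], [0, 0, 0.07], 0.18],
  ],
)

```text
time: 21.25
tool_pos: [599.2, 105.8, 257.5]
tcp_rot: [179.8, 0.2, 94.7]
ft_force: [-2.7, -0.7, -1.0]
finger_gap: 70.4
```

```bash
python3 st.py
```

```text
shift [ 0.0007 -0.0008  0.0034] rot [0.003 0.003 0.   ]
T [0.    0.307 0.209] F [-2.7 -0.7 -1. ] [599.2 105.8 257.5] yaw 94.7 q6 0.5
```

Request:
carry_out(
  increments=[
    [[0.001, -0.001, 0.004], [0, 0, 0.07], 0.18],
    [[0, 0, 0], [0, 0, 0.07], 0.18],
    [[0, 0, 0], [0, 0, 0.07], 0.18],
    [[0, 0, 0], [0, 0, 0.07], 0.18],
  ],
)

```text
time: 21.65
tool_pos: [599.1, 105.5, 258.5]
tcp_rot: [179.4, 0.7, 80.9]
ft_force: [6.5, -21.5, -2.9]
finger_gap: 70.0
```

```bash
python3 st.py
```

```text
shift [ 0.0008 -0.0009  0.0045] rot [0.011 0.012 0.   ]
T [-3.     0.23  26.204] F [  6.5 -21.5  -2.9] [599.1 105.5 258.5] yaw 80.9 q6 14.8
```

The stop is hit: wrist torque about z jumped to 26 N m. I'll relieve the fingers and measure the bar.

Request:
carry_out(
  increments=[
    [[0, 0, 0], [0, 0, -0.1], 0.18],
    [[0, 0, 0], [0, 0, -0.1], 0.18],
    [[0, 0, -0.02], [0, 0, -0.05], 0.18],
    [[0, 0, -0.04], [0, 0, 0], 0.18],
    [[0, 0, -0.03], [0, 0, 0], 0.18],
    [[0, 0, 0], [0, 0, 0], 0.18],
    [[0, 0, 0], [0, 0, 0], 0.18],
  ],
)

```text
time: 22.35
tool_pos: [598.3, 107.6, 354.5]
tcp_rot: [179.5, 1.2, 96.3]
ft_force: [-0.3, -0.6, -1.0]
finger_gap: 69.9
```

```bash
python3 st.py;python3 - <<'E'
from h import *
snap('wrist','wrist11.png');s=snap('top','top11.png')
E
```

```text
shift [ 0.0009 -0.0009  0.1005] rot [0.008 0.021 0.   ]
T [-0.004  0.021 -0.039] F [-0.3 -0.6 -1. ] [598.3 107.6 354.5] yaw 96.3 q6 -0.5
```

View pics/wrist11.png

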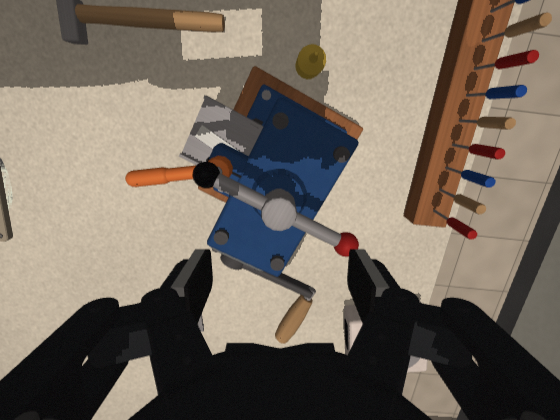

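Both balls are clear: red at (346,243), black at (207,175). I'll write a mask-based angle measurement.

```bash
cat > ang.py <<'E'
from h import *
import sys
def circ(im,u,v,kind,rad=26):
    hsv=cv2.cvtColor(im,cv2.COLOR_BGR2HSV)
    if kind=='red': m=((hsv[...,0]<6)|(hsv[...,0]>172))&(hsv[...,1]>150)&(hsv[...,2]>50)
    else: m=(im.max(2)<45)
    m=m.astype(np.uint8); n=np.zeros_like(m); cv2.circle(n,(u,v),rad,1,-1); m&=n
    m=cv2.morphologyEx(m,cv2.MORPH_OPEN,np.ones((3,3)))
    c=max(cv2.findContours(m,0,1)[0],key=cv2.contourArea); return cv2.minEnclosingCircle(c), c
def meas(f,red,black,z=295):
    W=load(f); P=[]
    for (u,v),k in((red,'red'),(black,'black')):
        (c,rr),_=circ(W['image'],u,v,k); P.append(onz(W,c[0],c[1],z)); print(k,np.round(c,1),round(rr,1))
    d=P[0]-P[1]; h=(P[0]+P[1])/2; a=np.degrees(np.arctan2(d[1],d[0]))
    print('angle',a.round(2),'len',np.hypot(*d[:2]).round(1),'mid',h.round(1)); return a
E
python3 -c "
from ang import *
meas('wrist11.png',(346,243),(207,175))
T=load('top11.png');print(proj(T,(651,71,295)),proj(T,(545,140,295)))
cv2.imwrite('pics/b11.png',cv2.resize(T['image'][150:250,180:290],None,fx=6,fy=6,interpolation=2))"
```

```text
red [345.8 243.9] 11.9
black [206. 174.] 13.3
angle -21.66 len 127.9 mid [597.4 107.1 295. ]
(np.float64(240.62208553872537), np.float64(168.49841430828548)) (np.float64(214.4457321967206), np.float64(207.05209398392415))
```

View pics/b11.png

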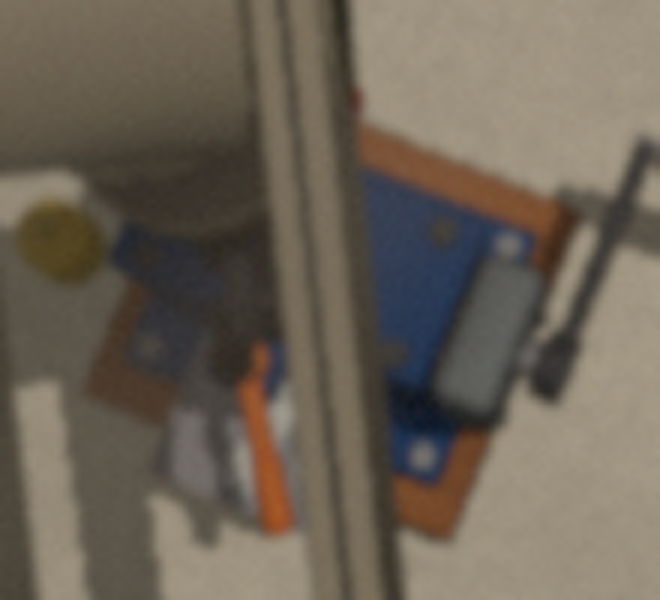

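Request:
carry_out(
  increments=[
    [[0.001, -0.001, 0.02], [0.008, 0.021, -0.12], 0.18],
    [[0, 0, 0.03], [0, 0, 0], 0.18],
    [[0, 0, 0.03], [0, 0, 0], 0.18],
    [[0, 0, 0.01], [0, 0, 0], 0.18],
    [[0, 0, 0.002], [0, 0, 0], 0.18],
  ],
)

```text
time: 22.95
tool_pos: [595.0, 107.7, 254.9]
tcp_rot: [-179.6, -0.1, 103.4]
ft_force: [0.0, 0.1, 1.2]
finger_gap: 70.2
```

```bash
python3 st.py
```

```text
shift [-0.0021  0.003   0.0009] rot [-0.007 -0.002  0.   ]
T [ 0.047 -0.02   0.022] F [0.  0.1 1.2] [595.  107.7 254.9] yaw 103.4 q6 -8.0
```

Request:
carry_out(
  increments=[
    [[-0.002, 0.003, 0], [-0.007, -0.002, 0.05], 0.18],
    [[0, 0, 0], [0, 0, 0.05], 0.18],
    [[0, 0, 0], [0, 0, 0.03], 0.18],
  ],
)

```text
time: 23.25
tool_pos: [598.2, 106.4, 255.8]
tcp_rot: [-179.9, 0.0, 95.7]
ft_force: [0.8, 0.6, -0.3]
finger_gap: 70.0
```

```bash
python3 st.py
```

```text
shift [-0.0001  0.0002  0.0018] rot [-0.001  0.001 -0.   ]
T [ 0.061 -0.002  0.014] F [ 0.8  0.6 -0.3] [598.2 106.4 255.8] yaw 95.7 q6 -0.4
```

Request:
carry_out(
  increments=[
    [[0, 0, 0.001], [0, 0, 0.03], 0.18],
    [[0, 0, 0], [0, 0, 0.02], 0.18],
  ],
)

```text
time: 23.45
tool_pos: [598.3, 106.1, 256.4]
tcp_rot: [-179.9, 0.1, 92.7]
ft_force: [0.0, -1.1, -7.8]
finger_gap: 70.6
```

```bash
python3 st.py
```

```text
shift [0.0003 0.0002 0.0024] rot [-0.001  0.001 -0.   ]
T [-0.086  0.093  1.267] F [ 0.  -1.1 -7.8] [598.3 106.1 256.4] yaw 92.7 q6 2.6
```

Request:
carry_out(
  increments=[
    [[0, 0, 0], [0, 0, 0.02], 0.18],
    [[0, 0, 0], [0, 0, 0.02], 0.18],
  ],
)

```text
time: 23.65
tool_pos: [598.2, 106.1, 256.2]
tcp_rot: [-179.9, 0.1, 90.5]
ft_force: [1.1, -2.3, -5.3]
finger_gap: 69.9
```

```bash
python3 st.py
```

```text
shift [0.0003 0.0002 0.0022] rot [-0.002  0.002 -0.   ]
T [-0.611 -0.075  4.318] F [ 1.1 -2.3 -5.3] [598.2 106.1 256.2] yaw 90.5 q6 4.8
```

The stop is confirmed with a gentle push: torque rises to 1.3, then 4.3 N m, with the bar at −22°. The target for red is about +68.3°. Next I'll lift, move to the clockwise side and lower.

Request:
carry_out(
  increments=[
    [[0, 0, 0], [0, 0, -0.08], 0.18],
    [[0, 0, -0.02], [0, 0, -0.04], 0.18],
    [[0, 0, -0.025], [0, 0, 0], 0.18],
    [[0, 0, 0], [0, 0, 0.1], 0.18],
    [[0, 0, 0], [0, 0, 0.15], 0.18],
    [[0, 0, 0], [0, 0, 0.15], 0.18],
    [[0, 0, 0], [0, 0, 0.15], 0.18],
    [[0, 0, 0], [0, 0, 0.15], 0.18],
    [[0, 0, 0], [0, 0, 0.15], 0.18],
    [[0, 0, 0], [0, 0, 0.15], 0.18],
    [[0, 0, 0], [0, 0, 0.15], 0.18],
    [[0, 0, 0], [0, 0, 0.08], 0.18],
  ],
)

```text
time: 24.85
tool_pos: [602.6, 108.1, 315.5]
tcp_rot: [179.8, -0.9, 26.0]
ft_force: [-0.5, 0.4, -0.4]
finger_gap: 70.2
```

```bash
python3 st.py
```

```text
shift [-0.0055 -0.0005  0.0615] rot [ 0.004 -0.016 -0.   ]
T [-0.001 -0.036 -0.03 ] F [-0.5  0.4 -0.4] [602.6 108.1 315.5] yaw 26.0 q6 69.3
```

Request:
carry_out(
  increments=[
    [[-0.005, 0, 0.02], [0.004, -0.016, 0], 0.18],
    [[0, 0, 0.02], [0, 0, 0], 0.18],
    [[0, 0, 0.015], [0, 0, 0], 0.18],
    [[0, 0, 0.002], [0, 0, 0], 0.18],
  ],
)

```text
time: 25.25
tool_pos: [599.0, 106.0, 257.0]
tcp_rot: [-180.0, -0.1, 26.0]
ft_force: [0.3, -0.2, -0.7]
finger_gap: 70.0
```

```bash
python3 st.py; python3 - <<'E'
from h import *
snap('wrist','wrist12.png')
E
```

```text
shift [-0.0004 -0.0006  0.003 ] rot [-0.    -0.003  0.   ]
T [ 0.023 -0.017  0.002] F [ 0.3 -0.2 -0.7] [599. 106. 257.] yaw 26.0 q6 69.2
```

View pics/wrist12.png

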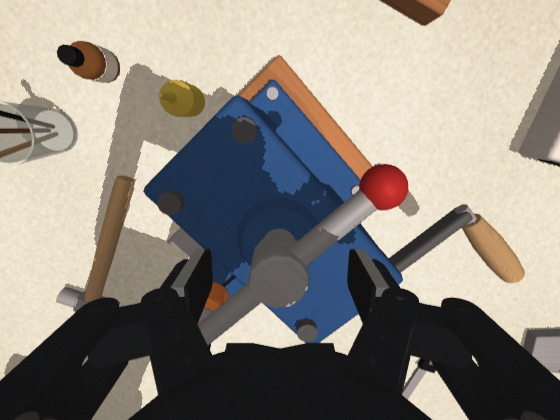

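Red is at (384,187) and the fingers are on its clockwise side. Turning anticlockwise.

Request:
carry_out(
  increments=[
    [[0, 0, 0.002], [0, 0, -0.09], 0.18],
    [[0, 0, 0], [0, 0, -0.09], 0.18],
    [[0, 0, 0], [0, 0, -0.09], 0.18],
    [[0, 0, 0], [0, 0, -0.09], 0.18],
    [[0, 0, 0], [0, 0, -0.09], 0.18],
  ],
)

```text
time: 25.8
tool_pos: [599.2, 106.0, 257.4]
tcp_rot: [179.9, -0.2, 52.7]
ft_force: [-1.2, 0.7, -1.7]
finger_gap: 69.9
```

```bash
python3 st.py
```

```text
shift [-0.0002 -0.0009  0.0034] rot [ 0.001 -0.003 -0.   ]
T [ 0.113  0.185 -0.141] F [-1.2  0.7 -1.7] [599.2 106.  257.4] yaw 52.7 q6 42.4
```

Request:
carry_out(
  increments=[
    [[0, -0.001, 0.003], [0, 0, -0.09], 0.18],
    [[0, 0, 0], [0, 0, -0.09], 0.18],
    [[0, 0, 0], [0, 0, -0.09], 0.18],
    [[0, 0, 0], [0, 0, -0.09], 0.18],
    [[0, 0, 0], [0, 0, -0.09], 0.18],
  ],
)

```text
time: 26.3
tool_pos: [598.5, 106.3, 257.2]
tcp_rot: [179.8, -0.1, 79.7]
ft_force: [-0.1, 0.7, -1.8]
finger_gap: 70.2
```

```bash
python3 st.py
```

```text
shift [ 0.0001 -0.0001  0.0032] rot [ 0.004 -0.002 -0.   ]
T [ 0.034  0.205 -0.165] F [-0.1  0.7 -1.8] [598.5 106.3 257.2] yaw 79.7 q6 15.5
```

Request:
carry_out(
  increments=[
    [[0, 0, 0.003], [0, 0, -0.09], 0.18],
    [[0, 0, 0], [0, 0, -0.09], 0.18],
    [[0, 0, 0], [0, 0, -0.09], 0.18],
    [[0, 0, 0], [0, 0, -0.09], 0.18],
    [[0, 0, 0], [0, 0, -0.09], 0.18],
  ],
)

```text
time: 26.8
tool_pos: [598.7, 106.5, 257.2]
tcp_rot: [179.7, -0.0, 106.7]
ft_force: [-0.4, -0.4, -1.9]
finger_gap: 70.3
```

Request:
carry_out(
  increments=[
    [[0, 0, 0.002], [0, 0, -0.09], 0.18],
    [[0, 0, 0], [0, 0, -0.09], 0.18],
    [[0, 0, 0], [0, 0, -0.06], 0.18],
  ],
)

```text
time: 27.1
tool_pos: [598.7, 106.7, 257.2]
tcp_rot: [179.6, 0.0, 121.2]
ft_force: [-0.6, 0.6, -2.8]
finger_gap: 70.3
```

```bash
python3 st.py; python3 - <<'E'
from h import *
snap('wrist','wrist13.png')
E
```

```text
shift [-0.0001 -0.0005  0.0032] rot [0.006 0.001 0.   ]
T [-0.08  -0.068 -0.189] F [-0.6  0.6 -2.8] [598.7 106.7 257.2] yaw 121.2 q6 -26.0
```

View pics/wrist13.png

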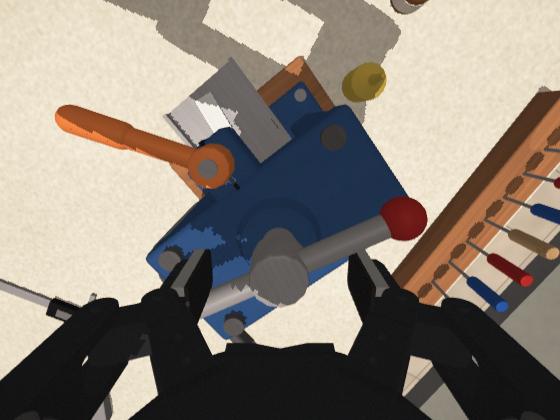

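```bash
python3 - <<'E'
from ang import *
W=load('wrist13.png');(c,rr),_=circ(W['image'],404,219,'red',30);print(c,rr)
d=onz(W,*c,295.5)-np.array([598.1,106.7,295.5]);print(np.degrees(np.arctan2(d[1],d[0])),np.hypot(*d[:2]))
E
```

```text
(402.9329528808594, 217.25698852539062) 23.771318435668945
58.09432145684682 63.695771810389154
```

Request:
carry_out(
  increments=[
    [[0, 0, 0.002], [0, 0, -0.07], 0.18],
    [[0, 0, 0], [0, 0, -0.07], 0.18],
    [[0, 0, 0], [0, 0, -0.02], 0.18],
  ],
)

```text
time: 27.45
tool_pos: [598.8, 107.0, 257.0]
tcp_rot: [179.6, 0.1, 130.7]
ft_force: [-1.5, 0.2, -1.9]
finger_gap: 70.1
```

```bash
python3 st.py; python3 - <<'E'
from ang import *
snap('wrist','wrist14.png')
W=load('wrist14.png');(c,rr),_=circ(W['image'],404,219,'red',40);print(c,rr)
d=onz(W,*c,295.5)-np.array([598.1,106.7,295.5]);print(np.degrees(np.arctan2(d[1],d[0])),np.hypot(*d[:2]))
E
```

```text
shift [-0.0002 -0.0007  0.003 ] rot [0.007 0.002 0.   ]
T [ 0.038  0.144 -0.155] F [-1.5  0.2 -1.9] [598.8 107.  257. ] yaw 130.7 q6 -35.5
(402.80194091796875, 217.20083618164062) 23.91202735900879
67.81507682277179 63.89670392696324
```

Request:
carry_out(
  increments=[
    [[0, 0, 0], [0, 0, 0.1], 0.18],
    [[0, 0, -0.02], [0, 0, 0.02], 0.18],
    [[0, 0, -0.04], [0, 0, 0], 0.18],
    [[0, 0, -0.03], [0, 0, 0], 0.18],
    [[0, 0, 0], [0, 0, -0.14], 0.18],
    [[0, 0, 0], [0, 0, -0.15], 0.18],
    [[0, 0, 0], [0, 0, -0.15], 0.18],
    [[0, 0, 0], [0, 0, -0.15], 0.18],
    [[0, 0, 0], [0, 0, -0.15], 0.18],
    [[0, 0, 0], [0, 0, -0.15], 0.18],
    [[0, 0, 0], [0, 0, -0.15], 0.18],
    [[0, 0, 0], [0, 0, -0.1], 0.18],
  ],
)

```text
time: 28.7
tool_pos: [600.9, 106.4, 357.5]
tcp_rot: [180.0, 1.1, -171.4]
ft_force: [-0.4, -0.2, 0.1]
finger_gap: 69.7
```

```bash
python3 st.py; python3 - <<'E'
from ang import *
snap('wrist','wrist15.png')
E
```

```text
shift [0.0045 0.0003 0.1034] rot [0.001 0.019 0.   ]
T [ 0.003  0.019 -0.016] F [-0.4 -0.2  0.1] [600.9 106.4 357.5] yaw -171.4 q6 -93.4
```

View pics/wrist15.png

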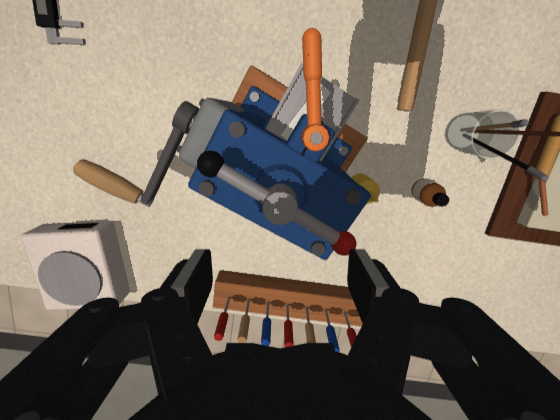

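```bash
python3 - <<'E'
from ang import *
meas('wrist15.png',(344,243),(209,163)); 
a=meas('wrist11.png',(346,243),(207,175))
for f in ('wrist15.png','wrist11.png'):  # crosshead edge reference via plinth etc
    pass
E
```

```text
red [343.3 242.9] 12.1
black [210.2 163.1] 13.4
angle 66.38 len 128.0 mid [597.  106.5 295. ]
red [345.8 243.9] 11.9
black [206. 174.] 13.3
angle -21.66 len 127.9 mid [597.4 107.1 295. ]
```

```bash
python3 - <<'E'
from h import *
for f,b in (('wrist11.png',(150,60,420,280)),('wrist15.png',(160,90,380,265))):
    im=load(f)['image'][b[1]:b[3],b[0]:b[2]]; cv2.imwrite('pics/z'+f,cv2.resize(im,None,fx=2.7,fy=2.7,interpolation=2))
E
```

```text
(no output)
```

View pics/zwrist11.png

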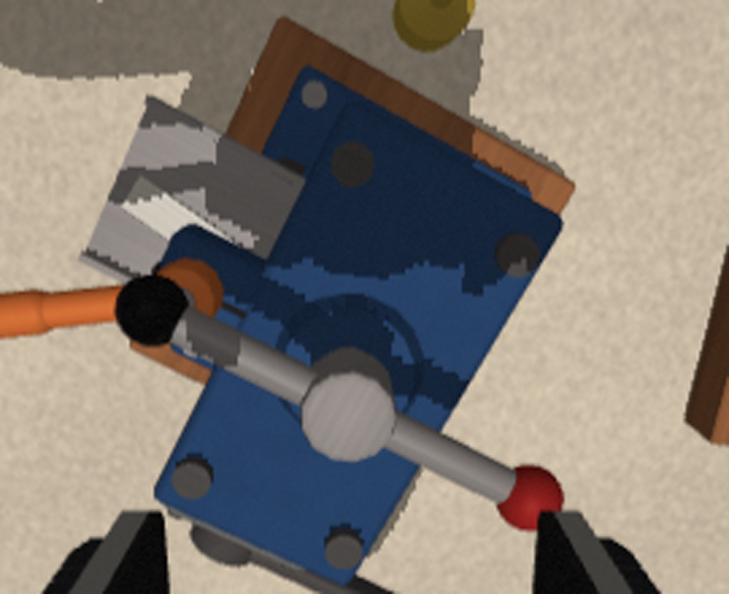

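View pics/zwrist15.png

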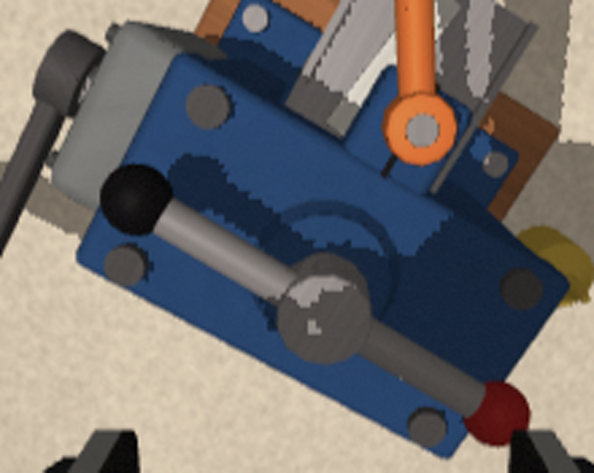

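```bash
python3 - <<'E'
from h import *
def z(o,p): return (o[0]+(p[0]+.5)/2.7-.5,o[1]+(p[1]+.5)/2.7-.5)
D={'wrist11.png':((150,60),dict(r=(530.5,497.5),b=(152,310),A=(352,163),B=(518,254),C=(193,477),D=(344,549))),
'wrist15.png':((160,90),dict(r=(498,412),b=(136.5,200.5),C=(210,106),D=(127,265),A=(521,289),B=(428,427)))}
for f,(o,m) in D.items():
    W=load(f); P={k:onz(W,*z(o,v),295.3 if k in 'rb' else 258) for k,v in m.items()}
    g=lambda p,q:np.degrees(np.arctan2(*(P[p]-P[q])[[1,0]]))
    L=lambda p,q:np.linalg.norm(P[p]-P[q])
    print(f,'bar',g('r','b'),'A-C',g('A','C'),L('A','C'),'B-D',g('B','D'),L('B','D'),'B-A',g('B','A'),'D-C',g('D','C'),L('r','b'))
E
```

```text
wrist11.png bar -21.43074938398763 A-C 68.59768088376376 122.49453350259853 B-D 68.4723679837764 123.13669685715608 B-A -21.441896663205373 D-C -22.039540891235344 127.86332813263579
wrist15.png bar 67.01848004594085 A-C 68.25130387891011 122.36429705912353 B-D 68.48733963788676 122.84525538387221 B-A -21.135712079086026 D-C -21.58778570229982 127.78383981201415
```

Measured against the crosshead bolts (mill axis at −21.5°), the bar is 88.5° open of the 90° wanted, so I'll leave it. Next I shut the fingers and head for the right side of the lever.

Request:
carry_out(
  increments=[
    [[0, 0, 0], [0, 0.02, 0.14], 1.0],
    [[0, 0, 0], [0, 0, 0.14], 1.0],
    [[0, 0, 0], [0, 0, 0.14], 1.0],
    [[0, 0, 0], [0, 0, 0.13], 1.0],
    [[0, 0, 0], [0, 0, 0], 1.0],
    [[0, 0, 0], [0, 0, 0], 1.0],
    [[0, 0, 0], [0, 0, 0], 1.0],
  ],
)

```text
time: 29.45
tool_pos: [602.2, 106.3, 360.4]
tcp_rot: [179.8, 0.1, 155.3]
ft_force: [0.2, -1.0, 0.2]
finger_gap: 0.0
```

```bash
python3 -c "
from h import *
print(r.sense()['joint_pos']);inc((481,76,357),157)"
```

```text
[ 5.14343052e+00  8.59450638e+00  6.82325449e+01  9.93329562e-02
  1.02991186e+02 -6.00996945e+01]
shift [ 0.0974 -0.0782  0.003 ] rot [ 0.003  0.002 -0.03 ]
```

Request:
carry_out(
  increments=[
    [[0.024, -0.019, 0], [0.003, 0.002, -0.03], 1.0],
    [[0.024, -0.019, 0], [0, 0, 0], 1.0],
    [[0.024, -0.019, 0], [0, 0, 0], 1.0],
    [[0.02, -0.016, 0], [0, 0, 0], 1.0],
    [[0, 0, 0], [0, 0, 0], 1.0],
    [[0, 0, 0], [0, 0, 0], 1.0],
  ],
)

```text
time: 30.05
tool_pos: [485.3, 74.7, 358.4]
tcp_rot: [-179.9, -0.1, 157.6]
ft_force: [0.5, 0.2, -0.1]
finger_gap: 0.4
```

```bash
python3 -c "
from h import *
inc((481,76,245),157)
W=snap('wrist','wrist16.png');snap('side','side16.png')
s=r.sense();A=Ro.from_euler('xyz',s['tcp_rot'],degrees=True)
for z in(0,10,20,30):print(z,[np.round(proj(W,s['tool_pos']+A.apply([x,0,-z]))) for x in(-11,0,11)])
"
```

```text
shift [ 0.0043 -0.0003  0.1135] rot [-0.001 -0.002  0.011]
0 [array([280., 259.]), array([280., 243.]), array([280., 226.])]
10 [array([280., 267.]), array([280., 250.]), array([280., 232.])]
20 [array([280., 275.]), array([280., 258.]), array([280., 239.])]
30 [array([280., 285.]), array([280., 266.]), array([280., 247.])]
```

View pics/wrist16.png

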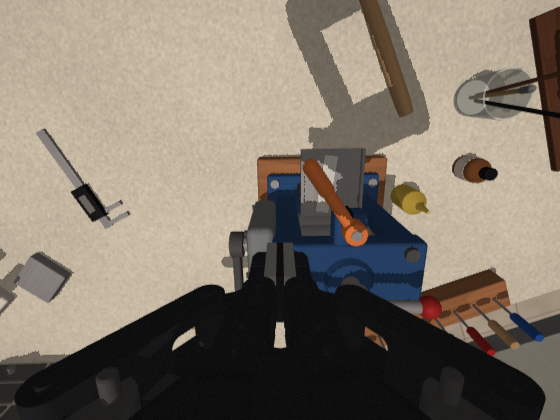

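Shut fingertips are at (280,243), again about 20 mm behind the reported TCP. The lever runs (311,165) to (355,235), to their right in the image, so the path down is clear. Lowering so the tips end near z = 248.

Request:
carry_out(
  increments=[
    [[0.004, 0, 0.03], [0, 0, 0.01], 1.0],
    [[0, 0, 0.035], [0, 0, 0], 1.0],
    [[0, 0, 0.035], [0, 0, 0], 1.0],
    [[0, 0, 0.015], [0, 0, 0], 1.0],
    [[0, 0, 0.002], [0, 0, 0], 1.0],
  ],
)

```text
time: 30.65
tool_pos: [486.0, 77.4, 238.0]
tcp_rot: [180.0, 0.0, 157.2]
ft_force: [-0.3, -0.2, -0.2]
finger_gap: -0.1
```

```bash
python3 -c "
from h import *
inc((481,76,226),157);s=r.sense();print(s['ft_force'],s['wrist_torque'])
W=snap('wrist','wrist17.png');S=snap('side','side17.png')
cv2.imwrite('pics/a17.png',cv2.resize(S['image'][170:290,200:330],None,fx=5,fy=5,interpolation=2))
"
```

```text
shift [ 0.004  -0.0032  0.012 ] rot [0.    0.    0.003]
[-0.32298708 -0.15724614 -0.22391015] [-0.01296473 -0.00495246 -0.01789289]
```

View pics/wrist17.png

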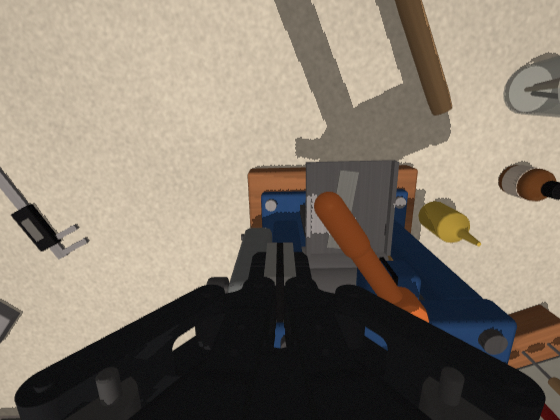

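View pics/a17.png

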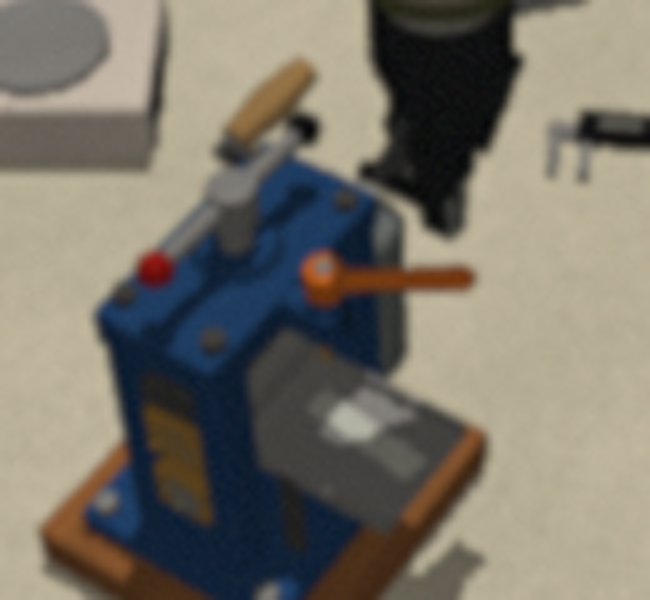

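Side view: the tip sits below lever height and clear of it. I'll turn the tool so its x axis runs along the lever (yaw about 190), then orbit the stud.

Request:
carry_out(
  increments=[
    [[0.002, 0, 0.01], [0, 0, -0.14], 1.0],
    [[0, 0, 0], [0, 0, -0.14], 1.0],
    [[0, 0, 0], [0, 0, -0.14], 1.0],
    [[0, 0, 0], [0, 0, -0.13], 1.0],
    [[0, 0, 0], [0, 0, 0], 1.0],
    [[0, 0, 0], [0, 0, 0], 1.0],
  ],
)

```text
time: 31.35
tool_pos: [491.2, 78.9, 239.7]
tcp_rot: [-179.9, 0.9, -170.3]
ft_force: [-0.0, 0.5, 0.4]
finger_gap: 0.2
```

```bash
cat > lv.py <<'E'
from h import *
import sys
s=r.sense();pv=np.array([542.3,128.7]);d=s['tool_pos'][:2]-pv
print('rad',np.hypot(*d).round(1),'ang',(np.degrees(np.arctan2(d[1],d[0]))%360).round(1),'pos',s['tool_pos'].round(1),'yaw',(s['tcp_rot'][2]%360).round(1),'F',s['ft_force'].round(1),'T',s['wrist_torque'].round(2),s['tcp_rot'].round(1))
if len(sys.argv)>1:
    a=list(map(float,sys.argv[1:])); inc(a[:3],a[3])
E
python3 lv.py 481 93 226 191
```

```text
rad 71.4 ang 224.3 pos [491.2  78.9 239.7] yaw 189.7 F [-0.   0.5  0.4] T [ 0.01  0.02 -0.05] [-179.9    0.9 -170.3]
shift [0.0079 0.0157 0.0135] rot [-0.002  0.015 -0.023]
```

Request:
carry_out(
  increments=[
    [[0.008, 0, 0.013], [0, 0.015, -0.02], 1.0],
    [[0, 0.008, 0.001], [0, 0, 0], 1.0],
    [[0, 0.006, 0], [0, 0, 0], 1.0],
    [[0, 0, 0], [0, 0, 0], 1.0],
  ],
)

```text
time: 31.75
tool_pos: [480.5, 92.4, 225.2]
tcp_rot: [-179.9, 0.0, -169.5]
ft_force: [-0.2, -0.2, -0.3]
finger_gap: 0.1
```

```bash
python3 lv.py 481 100 226 191
```

```text
rad 71.7 ang 210.4 pos [480.5  92.4 225.2] yaw 190.5 F [-0.2 -0.2 -0.3] T [ 0.    0.05 -0.01] [-179.9    0.  -169.5]
shift [-0.0019  0.0074 -0.0008] rot [-0.002  0.    -0.009]
```

Request:
carry_out(
  increments=[
    [[-0.002, 0.008, -0.001], [0, 0, 0], 1.0],
    [[0.001, 0.006, 0], [0, 0, 0.08], 1.0],
    [[0.001, 0.006, 0], [0, 0, 0.09], 1.0],
    [[0.001, 0.006, 0], [0, 0, 0.09], 1.0],
  ],
)

```text
time: 32.15
tool_pos: [475.6, 118.2, 225.9]
tcp_rot: [-179.7, -0.0, 175.0]
ft_force: [-1.0, -3.4, 0.1]
finger_gap: -0.5
```

```bash
python3 lv.py; python3 -c "
from h import *
snap('wrist','wrist18.png')"
```

```text
rad 67.6 ang 188.9 pos [475.6 118.2 225.9] yaw 175.0 F [-1.  -3.4  0.1] T [-0.45  0.13  0.04] [-179.7   -0.   175. ]
```

View pics/wrist18.png

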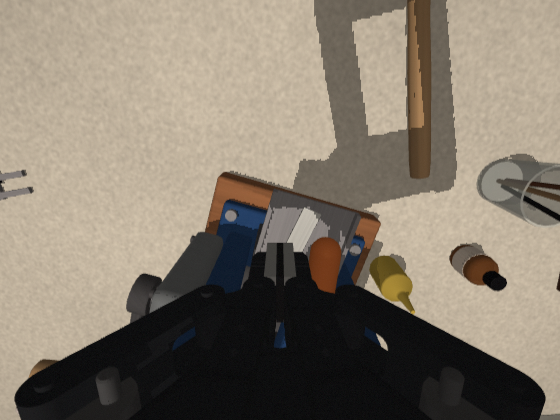

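The fingers are alongside the handle end at (325,262) and pushing with 3.4 N. Continuing.

Request:
carry_out(
  increments=[
    [[0.0015, 0.006, 0], [0, 0, 0.09], 1.0],
    [[0.0015, 0.006, 0], [0, 0, 0.09], 1.0],
    [[0.0015, 0.006, 0], [0, 0, 0.09], 1.0],
    [[0.0015, 0.006, 0], [0, 0, 0.09], 1.0],
  ],
)

```text
time: 32.6
tool_pos: [475.8, 143.6, 226.1]
tcp_rot: [-179.6, 0.2, 153.7]
ft_force: [1.3, -3.0, -0.4]
finger_gap: -0.1
```

```bash
python3 lv.py
```

```text
rad 68.1 ang 167.4 pos [475.8 143.6 226.1] yaw 153.7 F [ 1.3 -3.  -0.4] T [-0.53  0.02 -0.05] [-179.6    0.2  153.7]
```

Request:
carry_out(
  increments=[
    [[0.001, 0.006, 0], [0, 0, 0.09], 1.0],
    [[0.001, 0.006, 0], [0, 0, 0.09], 1.0],
    [[0.001, 0.006, 0], [0, 0, 0.08], 1.0],
    [[0.001, 0.005, 0], [0, 0, 0.06], 1.0],
  ],
)

```text
time: 33.0
tool_pos: [485.2, 165.2, 226.0]
tcp_rot: [-179.5, 0.4, 134.9]
ft_force: [-2.1, -3.7, 0.7]
finger_gap: -0.1
```

```bash
python3 lv.py
```

```text
rad 67.8 ang 147.4 pos [485.2 165.2 226. ] yaw 134.9 F [-2.1 -3.7  0.7] T [-0.53  0.14 -0.05] [-179.5    0.4  134.9]
```

Request:
carry_out(
  increments=[
    [[0.001, 0.004, 0], [0, 0, 0.05], 1.0],
    [[0, 0.004, 0], [0, 0, 0.05], 1.0],
    [[0, 0.003, 0], [0, 0, 0.04], 1.0],
  ],
)

```text
time: 33.3
tool_pos: [489.8, 172.3, 225.5]
tcp_rot: [-179.1, 0.4, 126.8]
ft_force: [-22.7, -15.0, 11.2]
finger_gap: 0.1
```

```bash
python3 lv.py
```

```text
rad 68.3 ang 140.3 pos [489.8 172.3 225.5] yaw 126.8 F [-22.7 -15.   11.2] T [-2.27  3.51 -0.08] [-179.1    0.4  126.8]
```

The force jumped to 27 N, directly opposing the push, so this looks like the lever's stop. I'll back off and look.

Request:
carry_out(
  increments=[
    [[0, -0.01, 0], [0, 0, 0], 1.0],
    [[0, -0.02, 0], [0, 0, 0], 1.0],
    [[0, -0.01, -0.02], [0, 0, 0], 1.0],
    [[0, 0, -0.045], [0, 0, 0], 1.0],
    [[0, 0, -0.045], [0, 0, 0], 1.0],
    [[0, 0, -0.02], [0, 0, 0], 1.0],
    [[0, 0, 0], [0, 0, 0], 1.0],
  ],
)

```text
time: 34.0
tool_pos: [455.5, 150.9, 359.1]
tcp_rot: [-179.0, 0.2, 127.6]
ft_force: [0.4, -0.2, -0.8]
finger_gap: 0.0
```

```bash
python3 lv.py; python3 -c "
from h import *
snap('wrist','wrist19.png');S=snap('side','side19.png')
cv2.imwrite('pics/a19.png',cv2.resize(S['image'][170:290,200:330],None,fx=5,fy=5,interpolation=2))
"
```

```text
rad 89.6 ang 165.6 pos [455.5 150.9 359.1] yaw 127.6 F [ 0.4 -0.2 -0.8] T [-0.01 -0.01  0.06] [-179.     0.2  127.6]
```

View pics/wrist19.png

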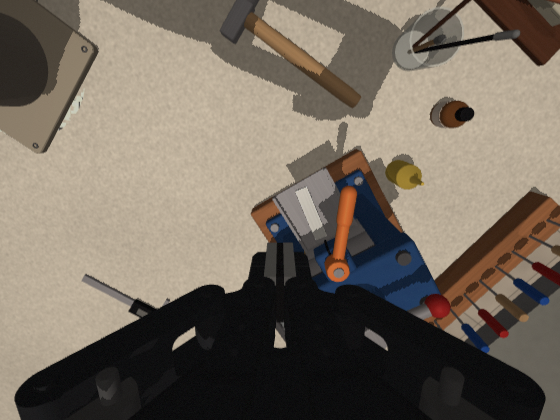

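View pics/a19.png

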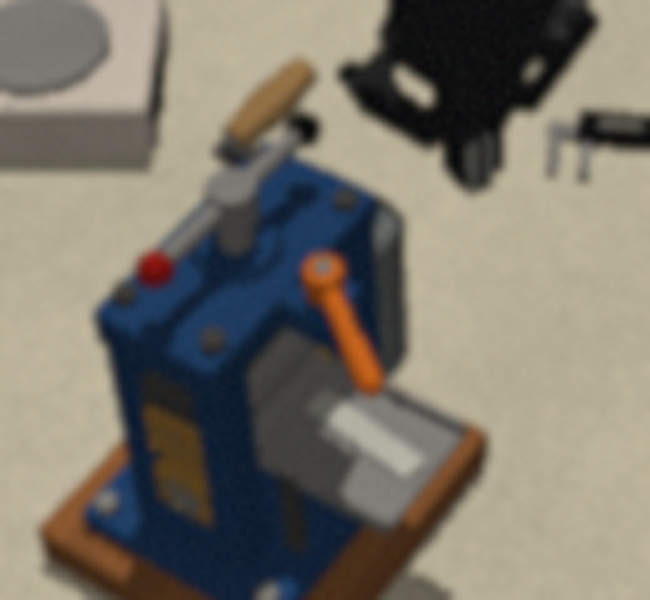

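```bash
python3 - <<'E'
from ang import *
def lev(W,px,zz=263):
    im=W['image'];hsv=cv2.cvtColor(im,cv2.COLOR_BGR2HSV)
    m=((hsv[...,0]>5)&(hsv[...,0]<15)&(hsv[...,1]>190)&(hsv[...,2]>90)).astype(np.uint8)
    n,l,st,_=cv2.connectedComponentsWithStats(m); k=l[px[1],px[0]]; ys,xs=np.where(l==k)
    P=np.array([onz(W,x,y,zz)[:2] for x,y in zip(xs,ys)]); c=P.mean(0)
    u=np.linalg.svd(P-c,full_matrices=False)[2][0]; pv=np.array([542.3,128.7])
    if u@(c-pv)<0:u=-u
    t=(P-c)@u
    print('n',len(xs),'ang',np.degrees(np.arctan2(u[1],u[0]))%360, 'ends',c+u*t.min(),c+u*t.max())
lev(load('wrist19.png'),(345,220))
lev(load('wrist1.png'),(299,100)); lev(load('wrist15.png'),(313,70)); lev(load('side19.png'),(272,236)); 
W=load('wrist19.png');(c,rr),_=circ(W['image'],437,307,'red',25)
d=onz(W,*c,295.5)-np.array([598.1,106.7,295.5]);print(np.degrees(np.arctan2(d[1],d[0])),np.hypot(*d[:2]))
E
```

```text
n 234278 ang 219.33617689948468 ends [717.77586226 332.78053177] [197.23746724 -93.82434829]
n 689 ang 192.11888907966164 ends [535.76349347 127.48741157] [460.70765861 111.37095158]
n 234216 ang 278.3529646688953 ends [579.06044029 448.91994378] [ 677.74629847 -223.19687189]
n 235088 ang 293.9796814182039 ends [231.91823666 641.65418298] [ 1304.50480295 -1769.71571973]
67.76284204343503 63.45713345749547
```

```bash
python3 - <<'E'
from ang import *
for f,b,e in (('wrist19.png',(338,270),(348,188)),('wrist1.png',(311,151),(291.5,63)),('wrist15.png',(316,137),(312,30))):
    W=load(f); p=onz(W,*b,273)[:2]; q=onz(W,*e,263)[:2]; d=q-p; print(f,p,q,np.degrees(np.arctan2(d[1],d[0]))%360,np.hypot(*d))
W=load('wrist19.png'); hsv=cv2.cvtColor(W['image'],cv2.COLOR_BGR2HSV);print(hsv[220,340:350].tolist())
m=((hsv[...,0]>4)&(hsv[...,0]<16)&(hsv[...,1]>180)).astype(np.uint8); m[:, :325]=0;m[:,362:]=0;m[:185]=0;m[285:]=0
ys,xs=np.where(m);k=ys<255
P=np.array([onz(W,x,y,263)[:2] for x,y in zip(xs[k],ys[k])]);u=np.linalg.svd(P-P.mean(0),full_matrices=False)[2][0];print(len(P),np.degrees(np.arctan2(u[1],u[0]))%180)
E
```

```text
wrist19.png [539.76829482 130.33636004] [496.8553964  196.48123173] 122.9743523566649 78.84580459206565
wrist1.png [541.78106963 128.3659453 ] [462.3151784  112.18493517] 191.50934079228927 81.09656563074563
wrist15.png [540.8824191  128.54937935] [461.63832893 111.50469935] 192.13885630784677 81.0564429420897
[[10, 193, 176], [10, 193, 184], [11, 192, 193], [11, 188, 199], [12, 182, 200], [12, 186, 199], [11, 189, 200], [10, 191, 196], [10, 192, 190], [10, 193, 182]]
947 122.19878132815201
```

The lever is at about 122.5°, and its stop is expected at 122.4°. The T-bar is at 67.8° against a target of 68.4°, and the strip is where it was in the first view. Handing in.

```bash
python3 -c "
from h import *
print(r.sense()['ft_force'],r.hand_in(),r.sense()['time'])"
```

```text
the job is handed in; nothing more can be done
the job is handed in; nothing more can be done
```

The mill is set and locked, and I handed the job in at about 34 s. I turned the T-bar clockwise to its stop (about 432°), backed it off a quarter turn, then swung the orange lever to its stop.

**Last checks**
- **Stop:** wrist torque jumped when the rolls met. A second, gentle push confirmed the stop, with the bar lined up with the mill's own axis (about −21.5°).
- **Back-off:** three camera readings gave 88.0°, 88.5° and 89.3° of the 90° wanted. They disagree by about 1°, and I left the bar there.
- **Clamp lever:** it ended at 122–123° in the bench frame, where its stop should be at about 122.4°. The push force jumped to 27 N there. The T-bar showed no shift after clamping.
- **Strip and bench:** the strip lies where it did at the start, and the other bench items look undisturbed in the last pictures, though I did not measure them.

**What went wrong**
- **Slip on the first stroke:** the fingertips sit 20–30 mm behind the reported tool point, so they rode over the bar once. I re-engaged lower and nothing else moved.
- **Hard push at the first stop:** the moment reached about 26 N m before I eased off. The net wrist force then was about 22 N, against the 120 N limit.

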